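Roll the studs flush with the glass roller and park it

ROBOT

A 7-joint arm with a two-finger parallel gripper is mounted at the origin on a cart in front of the work surface, level with it; the furniture and walls round the work are solid. World frame = base frame: x ahead of the robot, y to its left, z up, the work surface at z = 0. Lengths are in m, angles in rad, forces in N, time in s.
With the tool pointing down it reaches from about 0.425 to 0.925 m from the base axis. Payload 6.8 kg.
Tool frame: the origin (TCP) lies on the mounting face of the last link; the fingertips stand 173 mm ahead of it and the grasp point (between the pads) lies 155 mm ahead of it; z points along the fingers, y is the line along which they close (so a half turn about z gives the same grasp; the last joint's range is limited). The gripper opens to 85 mm and grips with 20 to 120 N. Pads are 22 mm wide; open, the fingers measure 114 mm over their backs; the gripper's body (76 mm by 85 mm) begins 54 mm behind the grasp point. The pads swing forward as they close: fully open they stand 13 mm farther back than shut.
Start: joints at [-1.314, 0.477, 0.022, 1.555, -0.011, 1.109, -0.083], TCP at [0.241, 0.631, 0.405] pointing down, gripper open.
Joint ranges: [-2.96, 2.96], [-0.34, 2.1], [-1.41, 1.46], [0.24, 2.44], [-1.37, 4.51], [0.17, 1.92], [-2.96, 2.96]. Speed limits (rad/s): [2.39, 2.39, 3.14, 3.14, 3.14, 3.14, 3.14].

INTERFACE

Orientations are given as a rotation vector (axis times angle).
In Python, from bench import r gives the robot as it stands.
- The arm moves only by the tool arm_command, never from a script. Its argument "plan" is a list of rows, each an object of numbers: "claw": the closure, from 0 (fully open) to 1 (shut); "tx", "ty", "tz": the shift along the tool's x, y, z in m; "ax", "ay", "az": the turn, a rotation vector about the tool's x, y, z in degrees. A call has exactly 10 rows; each row shifts and turns the commanded pose from where the row before left it, along the tool's axes as they then stand; what a row does not reach is not made up. A row lasts 1/12 s, in which the tool goes at most 41.7 mm and 7.16 degrees, less where a joint would pass 70% of its speed; a pose out of reach is approached as far as the arm can. A call is refused whole if a number of a shift passes 0.0417 or a number of a turn 7.16, either way. A call with a gripper value outside its range is refused whole. The fingers move at their own pace and stop on an object; "squeeze" is the grip in N (left out, the last holds). Time passes only in rows, so rows that do not move let the fingers close, or fill a call up. It gives the time, the measured TCP pose, the force, the opening and the grip force at its end, in the units of the state.
- r.get_obs(): the state, without advancing time (a new reading comes with each control period).
- r.grab_frame(name): name is "scene" or "top"; returns the picture (420x560x3 uint8, red, green, blue); there is no depth.
- r.camera_model(name): a dict with "fx", "fy", "cx", "cy" (pixels), "k1" (the pictures are not rectified: a ray, as slopes to the right and down, at radius r is drawn at 1 + k1 r^2 times it, then the intrinsics apply), "position" and "orientation" of the camera in the world. Camera axes: x right, y up, looking along -z (the intrinsics and any distortion apply to the point x, -y, -z); pixel columns grow to the right and rows downward; lengths in m; the calibration is good to about 2 mm. A picture is of the moment at which its call begins. camera_model takes no time and is no camera call.
- r.hand_in(): hands the job in; it is judged then, once.
Trained networks look in the newest picture that a camera, given by its name, has taken for a name from the list of things; names that differ only in an ending like _2 or _b are one class to them, and where a whole thing is asked for, a point or a joint stands for the part that bears it (a point fixed in the world has none). Each returns a list of dicts, best first, with "confidence" (0 to 1); they miss things now and then, are a little off and sometimes report something else, mostly with a low value. They report only what shows in the picture. A call takes as long as a camera call. They do not tell look-alikes from the thing itself.
- r.boxes_of(target, camera): "location" ([x, y, z] in m, in the coordinates of the camera as it stood for that picture, good to about 4 mm: the middle of the surface that is visible of it).
- r.tip_of(target, camera): "location" ([x, y, z] in m, in the coordinates of the camera as it stood for that picture, good to about 4 mm: a listed point, or the origin of a listed thing).
The state is a dict: "clock": time; "joints": joint angles; "qvel": joint speeds; "tau": joint torques, N m; "tcp_pos": TCP position; "orientation": TCP orientation; "contact_force": force on the tool from outside, world axes, zero at the start; "moment": the same for the moment, N m; "grip_width": finger opening in m; "gripper_force": force on a finger pad.
Only numpy, scipy, OpenCV 4.12 (cv2) and the standard library are available. Lean on these libraries where they do the work, as an engineer would, in place of code of your own. Each camera call takes 0.05 s, during which the arm holds its last target. There are 200 camera calls.

TASK

Pick up the white buffer block and use its flat underside as a hand pad: lay it on top of the green glass roller and, pressing firmly but never with more than about 15 N, roll the roller up the sloping display bar over the three brass studs so that they sink flush, and leave it resting in the groove between the two red ribs. Only the block may touch the roller, only the roller may touch the bar, and the roller stays on the bar all the time. Then lay the block flat on the table clear of the bar, let go of it, and leave the other things where they are.

Things in the scene. Friction and masses are not known exactly. Their poses are not given: they have to be found in the camera images.
- jig: the display bar: white board, 112 mm (its x) by 154 mm (its y), on a fixed grey foot; origin under the foot, at table height, z up, level. Its running surface is 24 mm above the table at the pivot (y = -34 mm) and rises toward +y by a slope of 0.02 to 0.17 rad, unmeasured; the pivot is too stiff to move. Rails 8 mm high at the sides (88 mm apart inside) and far end, start stop 22 mm high, face at y = -52 mm.
- groove (a point): the mark: middle of the rest groove, 26 mm to +y of the jig's origin, 24 mm above the table (the slope lifts the real surface 1 to 10 mm above this point); axes as the jig's. Round red ribs cross the bar 9.5 mm before and behind it, 2 mm proud; the roller climbs the first and drops between them, settling 0 to 5 mm to -y of this point. The second rib does not stop a roller driven on.
- roller_center (a point): centre of the green glass roller: smooth loose cylinder, 36 mm diameter, 80 mm long, about 0.2 kg, lying across the bar against the start stop, its axis (own x) along the bar's x. Its top is at first 60 mm above the table, and rises with the slope and 2 mm on a rib. Under a pad pressed on it with 5 N or more it rolls without slip, half as far as the pad; let go on the slope it rolls back.
- block_center (a point): centre (half-way up) of the white buffer block: rigid, 26 mm (its x) by 92 mm (its y) by 26 mm high, 50 g, lying loose and flat on the table. Grasp it across the 26 mm, tips 4 to 8 mm above its underside, with a strong grip. Friction coefficient against the glass about 0.6.
- stud0 (a joint): first brass stud, domed, 8 mm in diameter, at x = +18, y = -18 mm on the bar (jig's axes). Value: how far it is pressed down, in m; 0 is 3 mm proud of the running surface, 0.003 is flush. A tight fit: sinks under about 5 N and stays where it is left; pressing some 10 N on the roller is ample to sink all three in passing.
- stud1 (a joint): second brass stud, the same, at x = -18 mm, y = -8 mm on the bar
- stud2 (a joint): third brass stud, the same, at x = 0, y = +2 mm on the bar
- purple_bottle: purple varnish bottle with a beige cap, 31x31x72 mm, origin under its centre; a bystander to be left alone
- bits: black holder with coloured file bits, 26x62x43 mm, origin under its centre; a bystander to be left alone
- pink_cup: small pink cup, 33x33x28 mm, origin under its centre; a bystander to be left alone
There are look-alikes about, which are no part of the job. Of the things shaped like the jig, the white one is meant. What is shaped like the part that bears block_center but pink is not meant.

How it is judged:
By the outcome, as a careful person would: the job done as asked, in the order asked, and still so for the second after the job is handed in, with the robot touching nothing.
It also fails if it takes over 72 s, if anything falls off the work surface, if the arm or the gripper's body presses on something with over 40 N, if the wrist force passes 120 N, or if a joint passes its speed limit or range.

## Working session

There is one attempt and no reset: what is moved stays moved. The work goes in short steps, Python scripts to look and compute and a tool call to move; the robot and the scene stay as the last step left them, time stands still between calls to the robot, and variables do not carry over. Pictures are saved under pics/ and viewed, at most 10 in all, crops included, and the job is handed in when it is done.

Besides the shell and the picture viewer there is one more tool, called after "Call:" as name(argument=value, ...) on one line, values as JSON. arm_command: Moves the arm, as the interface text tells. Its arguments: {"type":"object","properties":{"plan":{"type":"array","items":{"type":"object","properties":{"claw":{"type":"number"},"tx":{"type":"number"},"ty":{"type":"number"},"tz":{"type":"number"},"ax":{"type":"number"},"ay":{"type":"number"},"az":{"type":"number"}}}},"squeeze":{"type":"number"}},"required":["plan"]}

```bash
mkdir -p pics; cat > h.py <<'E'
import numpy as np, cv2
from scipy.spatial.transform import Rotation as R
from bench import r
def cam(n):
    m=r.camera_model(n); o=np.array(m["orientation"],float)
    Rm=R.from_rotvec(o).as_matrix() if o.size==3 else (o if o.shape==(3,3) else R.from_quat(o).as_matrix())
    return m,Rm,np.array(m["position"])
def proj(n,p,mm=None):
    m,Rm,t=mm or cam(n); q=(np.atleast_2d(p)-t)@Rm
    u=q[:,0]/-q[:,2]; v=-q[:,1]/-q[:,2]; d=1+m["k1"]*(u*u+v*v)
    return np.c_[m["fx"]*u*d+m["cx"],m["fy"]*v*d+m["cy"]]
def ray(n,px,mm=None):
    m,Rm,t=mm or cam(n); a=(px[0]-m["cx"])/m["fx"]; b=(px[1]-m["cy"])/m["fy"]; u,v=a,b
    for _ in range(30): d=1+m["k1"]*(u*u+v*v); u,v=a/d,b/d
    w=Rm@np.array([u,-v,-1.]); return t,w/np.linalg.norm(w)
def at_z(n,px,z,mm=None):
    t,w=ray(n,px,mm); return t+w*(z-t[2])/w[2]
def snap(n,f):
    im=r.grab_frame(n); cv2.imwrite(f"pics/{f}.png",np.asarray(im)[:,:,::-1]); return im
def find(k,t,n,c=.2):
    m,Rm,p=cam(n)
    return [(round(d["confidence"],2),np.round(p+Rm@np.array(d["location"]),4)) for d in getattr(r,k)(t,n) if d["confidence"]>c]
E
python3 - <<'E'
from h import *
np.set_printoptions(suppress=True)
o=r.get_obs(); print({k:np.round(v,3) for k,v in o.items()})
for n in("scene","top"):
    print(r.camera_model(n)); snap(n,n+"0")
    for t in ("jig","groove","roller_center","block_center","stud0","stud2","purple_bottle","bits","pink_cup"): print(n,t,find("tip_of",t,n))
E
```

```text
{'clock': np.float64(0.0), 'joints': array([-1.314,  0.478,  0.022,  1.556, -0.012,  1.109, -0.083]), 'qvel': array([-0.001, -0.001, -0.002,  0.   , -0.   ,  0.   ,  0.   ]), 'tau': array([ -0.001, -59.645,   1.608, -28.12 ,   0.013,   0.009,   0.   ]), 'tcp_pos': array([0.241, 0.63 , 0.404]), 'orientation': array([-0.57 , -3.089,  0.003]), 'contact_force': array([0.508, 0.37 , 0.503]), 'moment': array([-0.007,  0.035, -0.017]), 'gripper_force': np.float64(0.0), 'grip_width': np.float64(0.085)}
{'fx': 428.6941977811559, 'fy': 428.6941977811559, 'cx': 276.88630580622316, 'cy': 208.13606030932297, 'k1': -0.08144762151936522, 'position': array([-0.11147325, -0.48337994,  0.60367223]), 'orientation': array([ 0.89373356, -0.46824758, -0.92757219])}
scene jig [(0.8, array([ 0.5419,  0.005 , -0.0014])), (0.61, array([ 0.6041,  0.2347, -0.0006]))]
scene groove [(0.67, array([0.603 , 0.2573, 0.0206])), (0.58, array([0.5496, 0.0322, 0.0218])), (0.35, array([ 0.6739, -0.3227, -0.0017]))]
scene roller_center [(0.79, array([ 0.5292, -0.026 ,  0.0433]))]
scene block_center [(0.61, array([ 0.5036, -0.2016,  0.013 ])), (0.6, array([ 0.399 , -0.1489,  0.0092]))]Traceback (most recent call last):
  File "<stdin>", line 6, in <module>
  File "h.py", line 22, in find
    return [(round(d["confidence"],2),np.round(p+Rm@np.array(d["location"]),4)) for d in getattr(r,k)(t,n) if d["confidence"]>c]
                                                                                         ~~~~~~~~~~~~^^^^^
ValueError: it knows: bits, block_center, groove, jig, pink_cup, purple_bottle, roller_center
```

```bash
python3 - <<'E'
from h import *
np.set_printoptions(suppress=True)
for n in("scene","top"):
    if n=="top": print(r.camera_model(n)); snap(n,n+"0")
    for t in ("jig","groove","roller_center","block_center","purple_bottle","bits","pink_cup")[0 if n=="top" else 4:]: print(n,t,find("tip_of",t,n))
E
```

```text
scene purple_bottle [(0.6, array([ 0.7534,  0.113 , -0.0037]))]
scene bits [(0.81, array([0.7115, 0.0124, 0.001 ]))]
scene pink_cup [(0.62, array([ 0.6746, -0.3239, -0.0001]))]
{'fx': 498.7670866083401, 'fy': 498.7670866083401, 'cx': 278.6458386920141, 'cy': 210.80230704535015, 'k1': -0.11935360599786163, 'position': array([ 0.48856253, -0.06800154,  1.2119537 ]), 'orientation': array([ 0.08115282, -0.03852428, -1.56862436])}
top jig [(0.89, array([ 0.6062,  0.228 , -0.0011])), (0.87, array([ 0.5417,  0.0042, -0.0016]))]
top groove [(0.65, array([0.6094, 0.2613, 0.0262])), (0.62, array([0.5538, 0.029 , 0.0262]))]
top roller_center [(0.72, array([ 0.5266, -0.025 ,  0.0373]))]
top block_center [(0.77, array([ 0.3972, -0.1487,  0.0116])), (0.57, array([ 0.5042, -0.1956,  0.015 ]))]
top purple_bottle [(0.52, array([ 0.7505,  0.1136, -0.0006]))]
top bits [(0.74, array([0.7103, 0.0161, 0.0003])), (0.42, array([ 0.5247, -0.0261,  0.0405]))]
top pink_cup [(0.49, array([ 0.6738, -0.3177, -0.0014]))]
```

View pics/scene0.png

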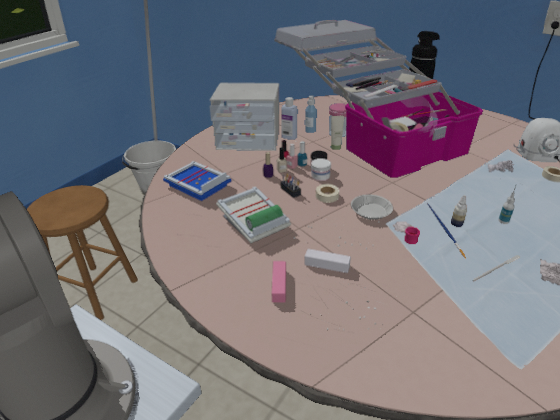

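View pics/top0.png

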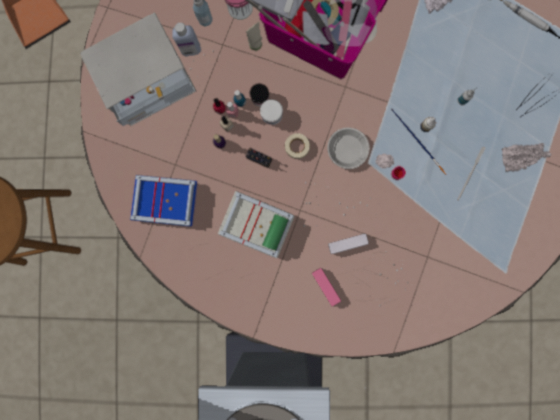

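The scene view shows the white jig at about (255,213) with the green roller on it, and the white block at (328,261). In the top view the jig is at (256,225), the roller at (277,232), the white block at (349,244), and the pink look-alike at (326,287). Next I'll measure yaw by segmentation.

```bash
python3 - <<'E'
from h import *
np.set_printoptions(suppress=True,precision=4)
for n,bb,rb in (("top",(320,225,380,262),(255,205,300,260)),("scene",(300,245,355,275),(240,200,290,235))):
    im=cv2.imread(f"pics/{n}0.png"); mm=cam(n)
    hsv=cv2.cvtColor(im,cv2.COLOR_BGR2HSV)
    for nm,b,msk,z in(("block",bb,(hsv[...,1]<70)&(hsv[...,2]>140),.026),("roller",rb,(hsv[...,0]>45)&(hsv[...,0]<85)&(hsv[...,1]>90),.05)):
        k=np.zeros(msk.shape,np.uint8); k[b[1]:b[3],b[0]:b[2]]=msk[b[1]:b[3],b[0]:b[2]]*255
        c=max(cv2.findContours(k,0,cv2.CHAIN_APPROX_NONE)[0],key=cv2.contourArea)
        P=np.array([at_z(n,q,z,mm)[:2] for q in c[:,0].astype(float)])
        rc=cv2.minAreaRect((P*1000).astype(np.float32)); print(n,nm,rc, cv2.contourArea(c))
im=cv2.imread("pics/top0.png")[180:280,210:390]; a=cv2.resize(im,None,fx=4.4,fy=4.4,interpolation=3)
cv2.imwrite("pics/c1.png",a)
E
```

```text
top block ((502.61346435546875, -204.0459442138672), (140.30677795410156, 85.34278869628906), 89.96974182128906) 1391.5
top roller ((527.95263671875, -27.546886444091797), (32.08391189575195, 75.295166015625), 68.29627990722656) 389.5
scene block ((491.74365234375, -207.2978057861328), (88.81813049316406, 115.59818267822266), 31.190919876098633) 943.5
scene roller ((525.3948364257812, -32.74235534667969), (40.83412170410156, 88.80314636230469), 69.03487396240234) 336.0
```

View pics/c1.png

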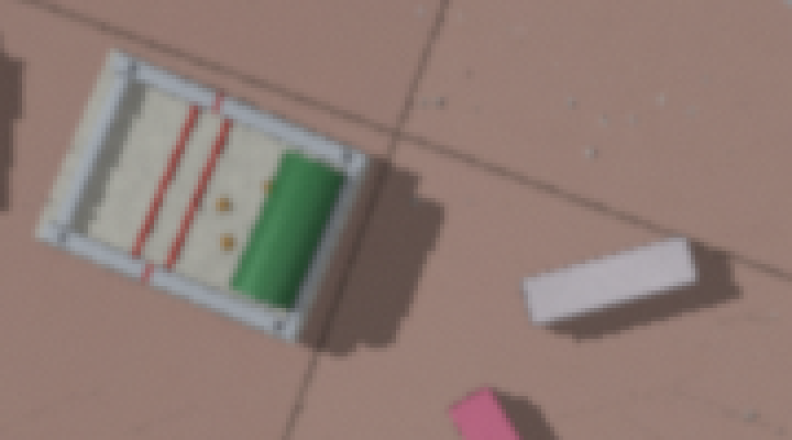

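The crop shows the block tilted, with top corners around (525,282), (685,237), (695,280) and (530,325). The jig's rail corners are at (115,52), (365,158), (295,340) and (40,237). The ribs run (228,122)–(172,265) and (195,107)–(137,253).

```bash
python3 - <<'E'
from h import *
np.set_printoptions(suppress=True,precision=4)
f=lambda q,z: at_z("top",np.array(q)/4.4+[210,180]-0.5+.5/4.4,z)[:2]
B=np.array([f(q,.026) for q in((525,282),(685,237),(695,280),(530,325))]); print("block",B.mean(0))
d=(B[0]+B[3]-B[1]-B[2])/2; print("len",np.linalg.norm(d),"yaw",np.degrees(np.arctan2(-d[0],d[1])))
for rib in(((228,122),(172,265)),((195,107),(137,253))):
    p,q=f(rib[0],.031),f(rib[1],.031); print("rib mid",(p+q)/2,"xdir",np.degrees(np.arctan2(*(p-q)[::-1])),np.linalg.norm(p-q))
J=[f(q,z) for q,z in(((115,52),.042),((365,158),.044),((295,340),.044),((40,237),.042))]
print("jig corners",J)
h=((J[0]+J[3])-(J[1]+J[2]))/2; print("ydir",np.degrees(np.arctan2(*h[::-1]))-90,np.linalg.norm(h),np.mean(J,0))
im=cv2.imread("pics/scene0.png")[175:280,205:365]; cv2.imwrite("pics/c2.png",cv2.resize(im,None,fx=5,fy=5,interpolation=3))
E
```

```text
block [ 0.5014 -0.2004]
len 0.09113299498925531 yaw 15.40869327029691
rib mid [0.5483 0.0201] xdir -21.11962540098447 0.08287855690992861
rib mid [0.5556 0.0386] xdir -21.351909160133467 0.08487049677096242
jig corners [array([0.6239, 0.0656]), array([ 0.5666, -0.0689]), array([ 0.4698, -0.0318]), array([0.5243, 0.1051])]
ydir -22.37063403974652 0.14674275780525972 [0.5461 0.0175]
```

View pics/c2.png

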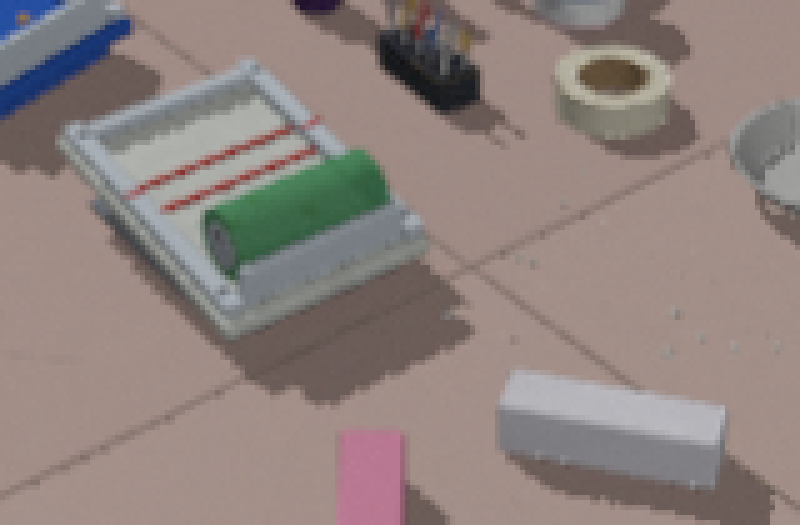

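The scene crop shows the corner screws of the jig rails at about (83,130), (250,68), (230,298) and (412,222). The block's top edge runs (515,370)–(728,405). I'll triangulate the screws and block for height and slope.

```bash
python3 - <<'E'
from h import *
np.set_printoptions(suppress=True,precision=4)
def tri(a,b):
    a=np.array(a)/4.4+[210,180]-.4; b=np.array(b)/5+[205,175]-.4
    t1,w1=ray("top",a); t2,w2=ray("scene",b)
    s=np.linalg.lstsq(np.c_[w1,-w2],t2-t1,rcond=None)[0]; p,q=t1+s[0]*w1,t2+s[1]*w2
    return (p+q)/2,np.linalg.norm(p-q)
for n,a,b in(("farL",(60,232),(83,130)),("farR",(130,68),(250,68)),("nearL",(280,325),(230,298)),("nearR",(352,157),(412,222)),("rib1L",(172,265),(165,210)),("rib1R",(228,122),(313,152)),("blkA",(525,282),(515,370)),("blkB",(695,280),(728,405))): print(n,*tri(a,b))
ps=0
E
```

```text
farL [0.5265 0.0945 0.0452] 0.001265677503647579
farR [0.6142 0.0582 0.0447] 0.002622060470025712
nearL [ 0.4779 -0.0234  0.0243] 0.0010255813991424
nearR [ 0.5687 -0.062   0.0238] 0.0003757333893720112
rib1L [0.5097 0.0351 0.0308] 1.9420957520682504e-06
rib1R [0.5873 0.0052 0.0285] 0.000396331585281987
blkA [ 0.5008 -0.155   0.0241] 0.0006481232000075317
blkB [ 0.503  -0.2466  0.0439] 0.005312447744590263
```

```bash
cat >> h.py <<'E'
def state():
    o=r.get_obs(); Rt=R.from_rotvec(o["orientation"]); y=Rt.as_matrix()[:,1]
    print("t%.2f"%o["clock"],"p",np.round(o["tcp_pos"],4),"yaw_y %.2f"%np.degrees(np.arctan2(y[1],y[0])),"zax",np.round(Rt.as_matrix()[:,2],4),"F",np.round(o["contact_force"],2),"M",np.round(o["moment"],3),"w %.4f g %.1f"%(o["grip_width"],o["gripper_force"]))
    return o,Rt
def down(yaw): # tool down, tool y at world angle yaw (deg)
    a=np.radians(yaw); y=np.array([np.cos(a),np.sin(a),0]); z=np.array([0,0,-1.]); return R.from_matrix(np.c_[np.cross(y,z),y,z])
def rows(tgts):
    """tgts: (pos,yaw,n). prints rows in tool axes"""
    o,Rt=state(); p=np.array(o["tcp_pos"])
    for q,yaw,n in tgts:
        q=np.array(q); T=(Rt.inv()*down(yaw)).as_rotvec(); dp=(q-p)/n
        for k in range(n):
            s=Rt.inv().apply(dp); a=np.degrees(T/n); print(*["%.4f"%v for v in s],*["%.2f"%v for v in a]); Rt=Rt*R.from_rotvec(T/n)
        p=q
E
python3 - <<'E'
from h import *
rows([((.48,.26,.38),40,10),((.503,-.2,.27),15.4,14)])
E
```

```text
t0.80 p [0.2408 0.6306 0.4047] yaw_y 69.10 zax [-0.e+00  1.e-04 -1.e+00] F [0.74 0.25 0.11] M [-0.047  0.008  0.002] w 0.0858 g 0.0
-0.0356 -0.0261 0.0025 0.00 -0.00 2.91
-0.0368 -0.0242 0.0025 0.00 -0.00 2.91
-0.0380 -0.0223 0.0025 0.00 -0.00 2.91
-0.0391 -0.0204 0.0025 0.00 -0.00 2.91
-0.0401 -0.0184 0.0025 0.00 -0.00 2.91
-0.0410 -0.0163 0.0025 0.00 -0.00 2.91
-0.0418 -0.0142 0.0025 0.00 -0.00 2.91
-0.0424 -0.0121 0.0025 0.00 -0.00 2.91
-0.0430 -0.0099 0.0025 0.00 -0.00 2.91
-0.0434 -0.0077 0.0025 0.00 -0.00 2.91
-0.0262 -0.0199 0.0079 0.00 -0.00 1.76
-0.0268 -0.0190 0.0079 0.00 -0.00 1.76
-0.0274 -0.0182 0.0079 0.00 -0.00 1.76
-0.0279 -0.0174 0.0079 0.00 -0.00 1.76
-0.0285 -0.0165 0.0079 0.00 -0.00 1.76
-0.0290 -0.0156 0.0079 0.00 -0.00 1.76
-0.0294 -0.0147 0.0079 0.00 -0.00 1.76
-0.0299 -0.0138 0.0079 0.00 -0.00 1.76
-0.0303 -0.0129 0.0079 0.00 -0.00 1.76
-0.0306 -0.0120 0.0079 0.00 -0.00 1.76
-0.0310 -0.0110 0.0079 0.00 -0.00 1.76
-0.0313 -0.0101 0.0079 0.00 -0.00 1.76
-0.0316 -0.0091 0.0079 0.00 -0.00 1.76
-0.0319 -0.0081 0.0079 0.00 -0.00 1.76
```

Call:
arm_command(plan=[{"tx": -0.027, "ty": -0.02, "tz": 0.002, "az": 2.9}, {"tx": -0.028, "ty": -0.018, "tz": 0.002, "az": 2.9}, {"tx": -0.029, "ty": -0.017, "tz": 0.002, "az": 2.9}, {"tx": -0.029, "ty": -0.015, "tz": 0.002, "az": 2.9}, {"tx": -0.03, "ty": -0.014, "tz": 0.002, "az": 2.9}, {"tx": -0.031, "ty": -0.012, "tz": 0.002, "az": 2.9}, {"tx": -0.031, "ty": -0.011, "tz": 0.002, "az": 2.9}, {"tx": -0.032, "ty": -0.009, "tz": 0.002, "az": 2.9}, {"tx": -0.032, "ty": -0.007, "tz": 0.002, "az": 2.9}, {"tx": -0.033, "ty": -0.006, "tz": 0.002, "az": 2.9}])

```text
invalid input at $.plan[0]: expected keys claw, tx, ty, tz, ax, ay, az
```

```bash
python3 - <<'E'
from h import *
rows([((.503,-.2,.27),15.4,20)])
E
```

```text
t0.80 p [0.2408 0.6306 0.4047] yaw_y 69.10 zax [-0.e+00  1.e-04 -1.e+00] F [0.74 0.25 0.11] M [-0.047  0.008  0.002] w 0.0858 g 0.0
-0.0271 -0.0341 0.0067 0.00 -0.00 2.69
-0.0286 -0.0328 0.0067 0.00 -0.00 2.69
-0.0301 -0.0314 0.0067 0.00 -0.00 2.69
-0.0316 -0.0300 0.0067 0.00 -0.00 2.69
-0.0329 -0.0285 0.0067 0.00 -0.00 2.69
-0.0342 -0.0269 0.0067 0.00 -0.00 2.69
-0.0355 -0.0253 0.0067 0.00 -0.00 2.69
-0.0366 -0.0236 0.0067 0.00 -0.00 2.69
-0.0377 -0.0218 0.0067 0.00 -0.00 2.69
-0.0387 -0.0201 0.0067 0.00 -0.00 2.69
-0.0396 -0.0182 0.0067 0.00 -0.00 2.69
-0.0404 -0.0163 0.0067 0.00 -0.00 2.69
-0.0411 -0.0144 0.0067 0.00 -0.00 2.69
-0.0417 -0.0125 0.0067 0.00 -0.00 2.69
-0.0423 -0.0105 0.0067 0.00 -0.00 2.69
-0.0427 -0.0085 0.0067 0.00 -0.00 2.69
-0.0431 -0.0065 0.0067 0.00 -0.00 2.69
-0.0433 -0.0045 0.0067 0.00 -0.00 2.69
-0.0435 -0.0025 0.0067 0.00 -0.00 2.69
-0.0435 -0.0004 0.0067 0.00 -0.00 2.69
```

All keys are needed in each row.

Call:
arm_command(plan=[{"claw": 0, "tx": -0.027, "ty": -0.02, "tz": 0.002, "ax": 0, "ay": 0, "az": 2.9}, {"claw": 0, "tx": -0.028, "ty": -0.018, "tz": 0.002, "ax": 0, "ay": 0, "az": 2.9}, {"claw": 0, "tx": -0.029, "ty": -0.017, "tz": 0.002, "ax": 0, "ay": 0, "az": 2.9}, {"claw": 0, "tx": -0.029, "ty": -0.015, "tz": 0.002, "ax": 0, "ay": 0, "az": 2.9}, {"claw": 0, "tx": -0.03, "ty": -0.014, "tz": 0.002, "ax": 0, "ay": 0, "az": 2.9}, {"claw": 0, "tx": -0.031, "ty": -0.012, "tz": 0.002, "ax": 0, "ay": 0, "az": 2.9}, {"claw": 0, "tx": -0.031, "ty": -0.011, "tz": 0.002, "ax": 0, "ay": 0, "az": 2.9}, {"claw": 0, "tx": -0.032, "ty": -0.009, "tz": 0.002, "ax": 0, "ay": 0, "az": 2.9}, {"claw": 0, "tx": -0.032, "ty": -0.007, "tz": 0.002, "ax": 0, "ay": 0, "az": 2.9}, {"claw": 0, "tx": -0.033, "ty": -0.006, "tz": 0.002, "ax": 0, "ay": 0, "az": 2.9}], squeeze=120)

```text
clock: 1.63
tcp_pos: [0.4219, 0.3507, 0.3849]
orientation: [1.329, 2.847, 0.001]
contact_force: [0.7, 1.6, -0.6]
grip_width: 0.0855
gripper_force: 0.0
```

```bash
python3 - <<'E'
from h import *
rows([((.503,-.2,.27),15.4,20)])
E
```

```text
t1.63 p [0.4219 0.3507 0.3849] yaw_y 39.97 zax [ 4.e-04  7.e-04 -1.e+00] F [ 0.7   1.61 -0.55] M [ 0.033 -0.027  0.002] w 0.0855 g 0.0
-0.0237 -0.0146 0.0057 0.00 -0.00 1.23
-0.0240 -0.0141 0.0057 0.00 -0.00 1.23
-0.0243 -0.0136 0.0057 0.00 -0.00 1.23
-0.0246 -0.0130 0.0057 0.00 -0.00 1.23
-0.0249 -0.0125 0.0057 0.00 -0.00 1.23
-0.0251 -0.0120 0.0057 0.00 -0.00 1.23
-0.0254 -0.0114 0.0057 0.00 -0.00 1.23
-0.0256 -0.0109 0.0057 0.00 -0.00 1.23
-0.0258 -0.0103 0.0057 0.00 -0.00 1.23
-0.0261 -0.0098 0.0057 0.00 -0.00 1.23
-0.0263 -0.0092 0.0057 0.00 -0.00 1.23
-0.0265 -0.0086 0.0057 0.00 -0.00 1.23
-0.0266 -0.0081 0.0057 0.00 -0.00 1.23
-0.0268 -0.0075 0.0057 0.00 -0.00 1.23
-0.0270 -0.0069 0.0057 0.00 -0.00 1.23
-0.0271 -0.0063 0.0057 0.00 -0.00 1.23
-0.0272 -0.0058 0.0057 0.00 -0.00 1.23
-0.0273 -0.0052 0.0057 0.00 -0.00 1.23
-0.0275 -0.0046 0.0057 0.00 -0.00 1.23
-0.0275 -0.0040 0.0057 0.00 -0.00 1.23
```

Call:
arm_command(plan=[{"claw": 0, "tx": -0.0237, "ty": -0.0146, "tz": 0.002, "ax": 0, "ay": 0, "az": 1.2}, {"claw": 0, "tx": -0.024, "ty": -0.0141, "tz": 0.002, "ax": 0, "ay": 0, "az": 1.2}, {"claw": 0, "tx": -0.0243, "ty": -0.0136, "tz": 0.002, "ax": 0, "ay": 0, "az": 1.2}, {"claw": 0, "tx": -0.0246, "ty": -0.013, "tz": 0.003, "ax": 0, "ay": 0, "az": 1.2}, {"claw": 0, "tx": -0.0249, "ty": -0.0125, "tz": 0.003, "ax": 0, "ay": 0, "az": 1.2}, {"claw": 0, "tx": -0.0251, "ty": -0.012, "tz": 0.003, "ax": 0, "ay": 0, "az": 1.2}, {"claw": 0, "tx": -0.0254, "ty": -0.0114, "tz": 0.003, "ax": 0, "ay": 0, "az": 1.2}, {"claw": 0, "tx": -0.0256, "ty": -0.0109, "tz": 0.003, "ax": 0, "ay": 0, "az": 1.2}, {"claw": 0, "tx": -0.0258, "ty": -0.0103, "tz": 0.003, "ax": 0, "ay": 0, "az": 1.2}, {"claw": 0, "tx": -0.0261, "ty": -0.0098, "tz": 0.003, "ax": 0, "ay": 0, "az": 1.2}])

```text
clock: 2.47
tcp_pos: [0.463, 0.0755, 0.3579]
orientation: [1.617, 2.693, 0.001]
contact_force: [0.4, -0.0, -0.4]
grip_width: 0.0857
gripper_force: 0.0
```

Call:
arm_command(plan=[{"claw": 0, "tx": -0.0263, "ty": -0.0092, "tz": 0.006, "ax": 0, "ay": 0, "az": 1.2}, {"claw": 0, "tx": -0.0265, "ty": -0.0086, "tz": 0.006, "ax": 0, "ay": 0, "az": 1.2}, {"claw": 0, "tx": -0.0266, "ty": -0.0081, "tz": 0.006, "ax": 0, "ay": 0, "az": 1.2}, {"claw": 0, "tx": -0.0268, "ty": -0.0075, "tz": 0.006, "ax": 0, "ay": 0, "az": 1.2}, {"claw": 0, "tx": -0.027, "ty": -0.0069, "tz": 0.006, "ax": 0, "ay": 0, "az": 1.2}, {"claw": 0, "tx": -0.0271, "ty": -0.0063, "tz": 0.006, "ax": 0, "ay": 0, "az": 1.2}, {"claw": 0, "tx": -0.0272, "ty": -0.0058, "tz": 0.006, "ax": 0, "ay": 0, "az": 1.2}, {"claw": 0, "tx": -0.0273, "ty": -0.0052, "tz": 0.006, "ax": 0, "ay": 0, "az": 1.2}, {"claw": 0, "tx": -0.0275, "ty": -0.0046, "tz": 0.006, "ax": 0, "ay": 0, "az": 1.2}, {"claw": 0, "tx": -0.0275, "ty": -0.004, "tz": 0.006, "ax": 0, "ay": 0, "az": 1.2}])

```text
clock: 3.3
tcp_pos: [0.5063, -0.1995, 0.2976]
orientation: [1.889, 2.51, 0.001]
contact_force: [1.2, 0.4, 0.8]
grip_width: 0.0856
gripper_force: 0.0
```

```bash
python3 - <<'E'
from h import *
snap("scene","s2"); rows([((.503,-.2,.20),15.4,10)])
print(find("tip_of","block_center","scene"))
E
```

```text
t3.35 p [ 0.5059 -0.2049  0.2973] yaw_y 15.66 zax [ 0.0012 -0.0044 -1.    ] F [ 1.38 -5.26  0.13] M [-0.373 -0.142 -0.042] w 0.0856 g 0.0
0.0006 -0.0001 0.0097 -0.00 0.03 0.03
0.0006 -0.0001 0.0097 -0.00 0.03 0.03
0.0006 -0.0001 0.0097 -0.00 0.03 0.03
0.0006 -0.0001 0.0097 -0.00 0.03 0.03
0.0006 -0.0001 0.0097 -0.00 0.03 0.03
0.0006 -0.0001 0.0097 -0.00 0.03 0.03
0.0006 -0.0001 0.0097 -0.00 0.03 0.03
0.0006 -0.0001 0.0097 -0.00 0.03 0.03
0.0006 -0.0001 0.0097 -0.00 0.03 0.03
0.0006 -0.0001 0.0097 -0.00 0.03 0.03
[(0.95, array([ 0.4021, -0.1461,  0.0086])), (0.88, array([ 0.5077, -0.1949,  0.0126]))]
```

View pics/s2.png

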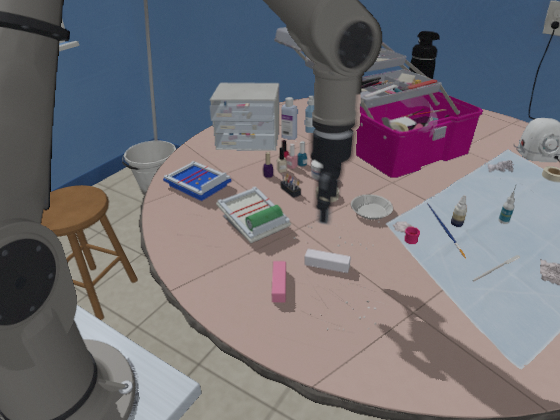

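The gripper hovers above the white block at (327,261). Descending and gripping.

Call:
arm_command(plan=[{"claw": 0, "tx": 0, "ty": -0.002, "tz": 0.012, "ax": 0, "ay": 0, "az": 0.2}, {"claw": 0, "tx": 0, "ty": 0, "tz": 0.014, "ax": 0, "ay": 0, "az": 0}, {"claw": 0, "tx": 0, "ty": 0, "tz": 0.015, "ax": 0, "ay": 0, "az": 0}, {"claw": 0, "tx": 0, "ty": 0, "tz": 0.015, "ax": 0, "ay": 0, "az": 0}, {"claw": 0, "tx": 0, "ty": 0, "tz": 0.015, "ax": 0, "ay": 0, "az": 0}, {"claw": 0, "tx": 0, "ty": 0, "tz": 0.014, "ax": 0, "ay": 0, "az": 0}, {"claw": 0, "tx": 0, "ty": 0, "tz": 0.012, "ax": 0, "ay": 0, "az": 0}, {"claw": 0, "tx": 0, "ty": 0, "tz": 0.012, "ax": 0, "ay": 0, "az": 0}, {"claw": 0, "tx": 0, "ty": 0, "tz": 0.006, "ax": 0, "ay": 0, "az": 0}, {"claw": 0, "tx": 0, "ty": 0, "tz": 0, "ax": 0, "ay": 0, "az": 0}])

```text
clock: 4.23
tcp_pos: [0.5038, -0.1983, 0.1815]
orientation: [-1.891, -2.506, 0.001]
contact_force: [-0.7, -0.9, 0.0]
grip_width: 0.0857
gripper_force: 0.0
```

```bash
python3 - <<'E'
from h import *
state(); im=snap("scene","s3")
cv2.imwrite("pics/c3.png",cv2.resize(cv2.imread("pics/s3.png")[200:300,250:400],None,fx=4,fy=4,interpolation=3))
state()
E
```

```text
t4.23 p [ 0.5038 -0.1983  0.1815] yaw_y 15.92 zax [-2.e-03  7.e-04 -1.e+00] F [-0.71 -0.92  0.03] M [ 0.05   0.038 -0.064] w 0.0857 g 0.0
t4.28 p [ 0.504  -0.1986  0.1823] yaw_y 15.90 zax [-9.e-04  3.e-04 -1.e+00] F [ 0.34 -0.28  0.2 ] M [-0.058  0.052  0.007] w 0.0856 g 0.0
```

View pics/c3.png

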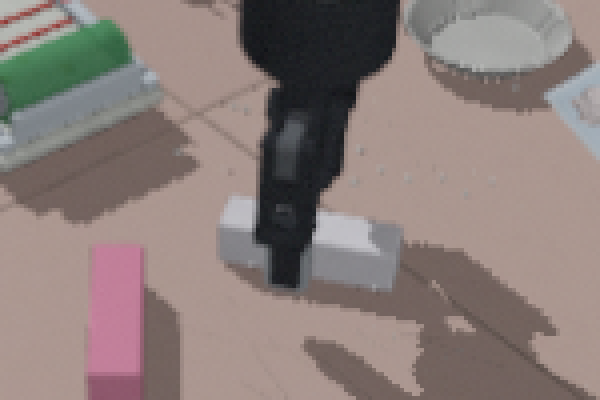

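The open fingers straddle the white block, with the near finger at (285,270) and the block spanning (220–400, 200–290). Going down the last 5 mm and closing.

Call:
arm_command(plan=[{"claw": 0, "tx": 0, "ty": 0, "tz": 0.003, "ax": 0, "ay": 0, "az": 0.5}, {"claw": 0, "tx": 0, "ty": 0, "tz": 0.002, "ax": 0, "ay": 0, "az": 0}, {"claw": 1, "tx": 0, "ty": 0, "tz": 0, "ax": 0, "ay": 0, "az": 0}, {"claw": 1, "tx": 0, "ty": 0, "tz": 0, "ax": 0, "ay": 0, "az": 0}, {"claw": 1, "tx": 0, "ty": 0, "tz": 0, "ax": 0, "ay": 0, "az": 0}, {"claw": 1, "tx": 0, "ty": 0, "tz": 0, "ax": 0, "ay": 0, "az": 0}, {"claw": 1, "tx": 0, "ty": 0, "tz": 0, "ax": 0, "ay": 0, "az": 0}, {"claw": 1, "tx": 0, "ty": 0, "tz": 0, "ax": 0, "ay": 0, "az": 0}, {"claw": 1, "tx": 0, "ty": 0, "tz": 0, "ax": 0, "ay": 0, "az": 0}, {"claw": 1, "tx": 0, "ty": 0, "tz": 0, "ax": 0, "ay": 0, "az": 0}], squeeze=120)

```text
clock: 5.12
tcp_pos: [0.5041, -0.1988, 0.1783]
orientation: [1.904, 2.499, 0.001]
contact_force: [-2.4, 1.1, 6.5]
grip_width: 0.0235
gripper_force: 118.2
```

```bash
python3 - <<'E'
from h import *
state()
E
```

```text
t5.12 p [ 0.5041 -0.1988  0.1783] yaw_y 15.39 zax [ 3.e-04  4.e-04 -1.e+00] F [-2.43  1.1   6.54] M [ 0.166  0.365 -0.013] w 0.0235 g 118.2
```

Call:
arm_command(plan=[{"claw": 1, "tx": 0, "ty": 0, "tz": -0.002, "ax": 0, "ay": 0, "az": 0}, {"claw": 1, "tx": 0, "ty": 0, "tz": -0.004, "ax": 0, "ay": 0, "az": 0}, {"claw": 1, "tx": 0, "ty": 0, "tz": -0.008, "ax": 0, "ay": 0, "az": 0}, {"claw": 1, "tx": 0, "ty": 0, "tz": -0.014, "ax": 0, "ay": 0, "az": 0}, {"claw": 1, "tx": 0, "ty": 0, "tz": -0.018, "ax": 0, "ay": 0, "az": 0}, {"claw": 1, "tx": 0, "ty": 0, "tz": -0.018, "ax": 0, "ay": 0, "az": 0}, {"claw": 1, "tx": 0, "ty": 0, "tz": -0.014, "ax": 0, "ay": 0, "az": 0}, {"claw": 1, "tx": 0, "ty": 0, "tz": -0.008, "ax": 0, "ay": 0, "az": 0}, {"claw": 1, "tx": 0, "ty": 0, "tz": -0.004, "ax": 0, "ay": 0, "az": 0}, {"claw": 1, "tx": 0, "ty": 0, "tz": 0, "ax": 0, "ay": 0, "az": 0}])

```text
clock: 5.95
tcp_pos: [0.5043, -0.1987, 0.2685]
orientation: [1.903, 2.498, 0.001]
contact_force: [0.7, -0.0, -0.6]
grip_width: 0.0237
gripper_force: 117.8
```

```bash
python3 - <<'E'
from h import *
o,Rt=state()
a=np.radians(15.6); X=np.array([np.cos(a),np.sin(a),0]);Y=np.array([-np.sin(a),np.cos(a),0]); c=np.array([.504,-.1986,0])
for nm,s in(("backL top",(13,46,26)),("backR top",(13,-46,26)),("frontR bot",(-13,-46,0)),("frontL bot",(-13,46,0))): print(nm,(proj("scene",c+X*s[0]/1e3+Y*s[1]/1e3+[0,0,s[2]/1e3])[0]-[250,200])*4)
# target: jig origin, yaw -22; roller start y=-35.5; contact 29 mm ahead of block centre
j=np.array([.542,.005]);b=np.radians(-22);Jy=np.array([-np.sin(b),np.cos(b)])
t=j+Jy*(-.0355-.029); print("start",t)
rows([((t[0],t[1],.2583),-22,12)])
snap("scene","s4"); cv2.imwrite("pics/c4.png",cv2.resize(cv2.imread("pics/s4.png")[150:290,230:400],None,fx=4,fy=4,interpolation=3))
E
```

```text
t5.95 p [ 0.5043 -0.1987  0.2685] yaw_y 15.41 zax [ 1.4e-03 -2.0e-04 -1.0e+00] F [ 0.67 -0.05 -0.57] M [ 0.103  0.014 -0.024] w 0.0237 g 117.8
backL top [227.3119673  185.44061449]
backR top [401.2808131  216.19287208]
frontR bot [389.02716655 286.96916009]
frontL bot [214.35442165 254.37233343]
start [ 0.51783787 -0.05480336]
t5.95 p [ 0.5043 -0.1987  0.2685] yaw_y 15.41 zax [ 1.4e-03 -2.0e-04 -1.0e+00] F [ 0.67 -0.05 -0.57] M [ 0.103  0.014 -0.024] w 0.0237 g 117.8
0.0113 0.0043 0.0008 0.01 0.00 3.12
0.0115 0.0037 0.0008 0.01 0.00 3.12
0.0117 0.0030 0.0008 0.01 0.00 3.12
0.0118 0.0024 0.0008 0.01 0.00 3.12
0.0119 0.0017 0.0008 0.01 0.00 3.12
0.0120 0.0011 0.0008 0.01 0.00 3.12
0.0120 0.0004 0.0008 0.01 0.00 3.12
0.0120 -0.0002 0.0008 0.01 0.00 3.12
0.0120 -0.0009 0.0008 0.01 0.00 3.12
0.0119 -0.0015 0.0008 0.01 0.00 3.12
0.0118 -0.0022 0.0008 0.01 0.00 3.12
0.0117 -0.0028 0.0008 0.01 0.00 3.12
```

View pics/c4.png

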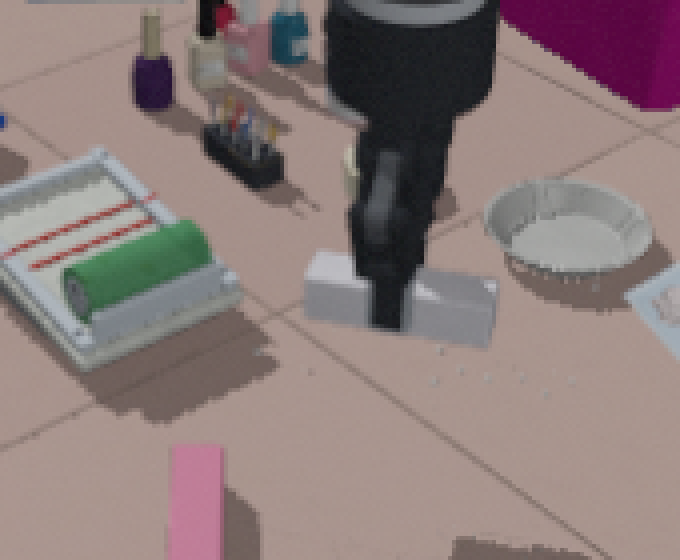

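The block is held level, spanning (305–497, 255–345), with the fingers near its middle. Moving to the start position above the roller.

Call:
arm_command(plan=[{"claw": 1, "tx": 0.0136, "ty": 0.0051, "tz": 0, "ax": 0, "ay": 0, "az": 3.74}, {"claw": 1, "tx": 0.0139, "ty": 0.0042, "tz": 0.001, "ax": 0, "ay": 0, "az": 3.74}, {"claw": 1, "tx": 0.0141, "ty": 0.0033, "tz": 0.001, "ax": 0, "ay": 0, "az": 3.74}, {"claw": 1, "tx": 0.0142, "ty": 0.0024, "tz": 0.001, "ax": 0, "ay": 0, "az": 3.74}, {"claw": 1, "tx": 0.0144, "ty": 0.0015, "tz": 0.001, "ax": 0, "ay": 0, "az": 3.74}, {"claw": 1, "tx": 0.0144, "ty": 0.0006, "tz": 0.001, "ax": 0, "ay": 0, "az": 3.74}, {"claw": 1, "tx": 0.0144, "ty": -0.0004, "tz": 0.001, "ax": 0, "ay": 0, "az": 3.74}, {"claw": 1, "tx": 0.0144, "ty": -0.0013, "tz": 0.001, "ax": 0, "ay": 0, "az": 3.74}, {"claw": 1, "tx": 0.0143, "ty": -0.0023, "tz": 0.001, "ax": 0, "ay": 0, "az": 3.74}, {"claw": 1, "tx": 0.0141, "ty": -0.0032, "tz": 0.001, "ax": 0, "ay": 0, "az": 3.74}])

```text
clock: 6.83
tcp_pos: [0.5174, -0.0539, 0.2577]
orientation: [-2.607, -1.752, 0.003]
contact_force: [-0.4, -0.7, -0.5]
grip_width: 0.0237
gripper_force: 117.8
```

Call:
arm_command(plan=[{"claw": 1, "tx": 0, "ty": 0, "tz": 0, "ax": 0, "ay": 0, "az": 0}, {"claw": 1, "tx": 0, "ty": 0, "tz": 0, "ax": 0, "ay": 0, "az": 0}, {"claw": 1, "tx": 0, "ty": 0, "tz": 0, "ax": 0, "ay": 0, "az": 0}, {"claw": 1, "tx": 0, "ty": 0, "tz": 0.002, "ax": 0, "ay": 0, "az": 0}, {"claw": 1, "tx": 0, "ty": 0, "tz": 0.003, "ax": 0, "ay": 0, "az": 0}, {"claw": 1, "tx": 0, "ty": 0, "tz": 0.003, "ax": 0, "ay": 0, "az": 0}, {"claw": 1, "tx": 0, "ty": 0, "tz": 0.002, "ax": 0, "ay": 0, "az": 0}, {"claw": 1, "tx": 0, "ty": 0, "tz": 0, "ax": 0, "ay": 0, "az": 0}, {"claw": 1, "tx": 0, "ty": 0, "tz": 0, "ax": 0, "ay": 0, "az": 0}, {"claw": 1, "tx": 0, "ty": 0, "tz": 0, "ax": 0, "ay": 0, "az": 0}])

```text
clock: 7.67
tcp_pos: [0.5178, -0.0548, 0.2487]
orientation: [2.605, 1.757, -0.0]
contact_force: [0.1, 0.3, -0.8]
grip_width: 0.0239
gripper_force: 117.8
```

```bash
python3 - <<'E'
from h import *
o,Rt=state(); snap("scene","s5"); cv2.imwrite("pics/c5.png",cv2.resize(cv2.imread("pics/s5.png")[150:270,190:340],None,fx=5,fy=5,interpolation=3))
state()
a=np.radians(-22); X=np.array([np.cos(a),np.sin(a),0]);Y=np.array([-np.sin(a),np.cos(a),0]); c=np.array(o["tcp_pos"])-[0,0,.1783]
for nm,s in(("backL top",(13,46,26)),("backR top",(13,-46,26)),("frontR bot",(-13,-46,0)),("frontL bot",(-13,46,0))): print(nm,(proj("scene",c+X*s[0]/1e3+Y*s[1]/1e3+[0,0,s[2]/1e3])[0]-[190,150])*5)
E
```

```text
t7.67 p [ 0.5178 -0.0548  0.2487] yaw_y -22.01 zax [-0. -0. -1.] F [ 0.14  0.32 -0.81] M [0.025 0.016 0.011] w 0.0239 g 117.8
t7.72 p [ 0.5178 -0.0548  0.2488] yaw_y -22.01 zax [ 2.e-04  0.e+00 -1.e+00] F [-0.48  0.16 -0.12] M [-0.005  0.002  0.006] w 0.0236 g 117.8
backL top [372.05020462 206.32163979]
backR top [495.85702182 300.74357726]
frontR bot [445.90444653 373.43634383]
frontL bot [325.70273499 274.50659616]
```

View pics/c5.png

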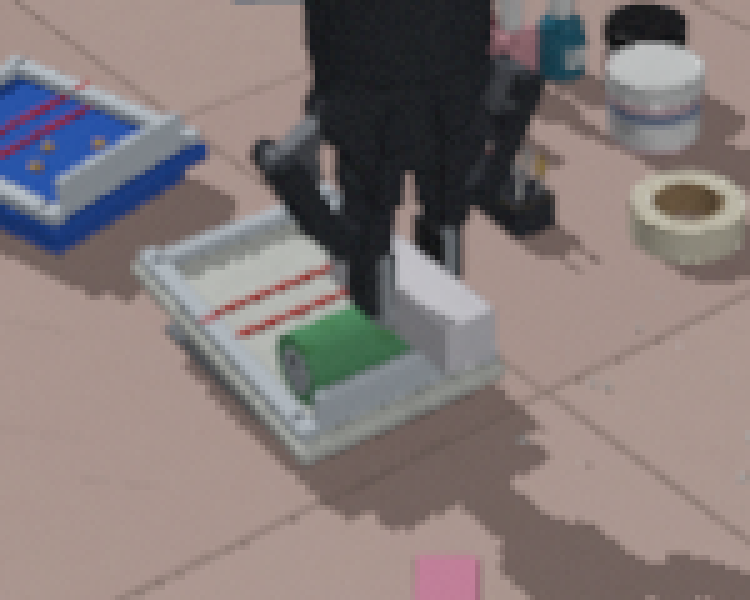

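The block (white, right end at (490,330)) is level and its front part hangs over the roller at (340,350). Lowering to near contact.

Call:
arm_command(plan=[{"claw": 1, "tx": 0, "ty": 0, "tz": 0.002, "ax": 0, "ay": 0, "az": 0}, {"claw": 1, "tx": 0, "ty": 0, "tz": 0.002, "ax": 0, "ay": 0, "az": 0}, {"claw": 1, "tx": 0, "ty": 0, "tz": 0.002, "ax": 0, "ay": 0, "az": 0}, {"claw": 1, "tx": 0, "ty": 0, "tz": 0.001, "ax": 0, "ay": 0, "az": 0}, {"claw": 1, "tx": 0, "ty": 0, "tz": 0.001, "ax": 0, "ay": 0, "az": 0}, {"claw": 1, "tx": 0, "ty": 0, "tz": 0.001, "ax": 0, "ay": 0, "az": 0}, {"claw": 1, "tx": 0, "ty": 0, "tz": 0.0005, "ax": 0, "ay": 0, "az": 0}, {"claw": 1, "tx": 0, "ty": 0, "tz": 0, "ax": 0, "ay": 0, "az": 0}, {"claw": 1, "tx": 0, "ty": 0, "tz": 0, "ax": 0, "ay": 0, "az": 0}, {"claw": 1, "tx": 0, "ty": 0, "tz": 0, "ax": 0, "ay": 0, "az": 0}])

```text
clock: 8.55
tcp_pos: [0.5178, -0.0547, 0.2392]
orientation: [2.605, 1.757, 0.0]
contact_force: [0.2, -0.5, -0.7]
grip_width: 0.0237
gripper_force: 117.8
```

Call:
arm_command(plan=[{"claw": 1, "tx": 0, "ty": 0, "tz": 0.0005, "ax": 0, "ay": 0, "az": 0}, {"claw": 1, "tx": 0, "ty": 0, "tz": 0.0005, "ax": 0, "ay": 0, "az": 0}, {"claw": 1, "tx": 0, "ty": 0, "tz": 0.0005, "ax": 0, "ay": 0, "az": 0}, {"claw": 1, "tx": 0, "ty": 0, "tz": 0, "ax": 0, "ay": 0, "az": 0}, {"claw": 1, "tx": 0, "ty": 0, "tz": 0, "ax": 0, "ay": 0, "az": 0}, {"claw": 1, "tx": 0, "ty": 0, "tz": 0, "ax": 0, "ay": 0, "az": 0}, {"claw": 1, "tx": 0, "ty": 0, "tz": 0, "ax": 0, "ay": 0, "az": 0}, {"claw": 1, "tx": 0, "ty": 0, "tz": 0, "ax": 0, "ay": 0, "az": 0}, {"claw": 1, "tx": 0, "ty": 0, "tz": 0, "ax": 0, "ay": 0, "az": 0}, {"claw": 1, "tx": 0, "ty": 0, "tz": 0, "ax": 0, "ay": 0, "az": 0}])

```text
clock: 9.38
tcp_pos: [0.5178, -0.0548, 0.238]
orientation: [-2.605, -1.757, -0.001]
contact_force: [-1.8, -0.5, 5.2]
grip_width: 0.0236
gripper_force: 118.6
```

Call:
arm_command(plan=[{"claw": 1, "tx": 0, "ty": 0, "tz": 0.0003, "ax": 0, "ay": 0, "az": 0}, {"claw": 1, "tx": 0, "ty": 0, "tz": 0, "ax": 0, "ay": 0, "az": 0}, {"claw": 1, "tx": 0, "ty": 0, "tz": 0, "ax": 0, "ay": 0, "az": 0}, {"claw": 1, "tx": 0, "ty": 0, "tz": 0, "ax": 0, "ay": 0, "az": 0}, {"claw": 1, "tx": 0, "ty": 0, "tz": 0, "ax": 0, "ay": 0, "az": 0}, {"claw": 1, "tx": 0, "ty": 0, "tz": 0, "ax": 0, "ay": 0, "az": 0}, {"claw": 1, "tx": 0, "ty": 0, "tz": 0, "ax": 0, "ay": 0, "az": 0}, {"claw": 1, "tx": 0, "ty": 0, "tz": 0, "ax": 0, "ay": 0, "az": 0}, {"claw": 1, "tx": 0, "ty": 0, "tz": 0, "ax": 0, "ay": 0, "az": 0}, {"claw": 1, "tx": 0, "ty": 0, "tz": 0, "ax": 0, "ay": 0, "az": 0}])

```text
clock: 10.22
tcp_pos: [0.5178, -0.0548, 0.2379]
orientation: [-2.604, -1.756, -0.001]
contact_force: [-2.5, 0.2, 8.4]
grip_width: 0.0237
gripper_force: 119.0
```

Call:
arm_command(plan=[{"claw": 1, "tx": 0.001, "ty": 0, "tz": 0, "ax": 0, "ay": 0, "az": 0}, {"claw": 1, "tx": 0.0015, "ty": 0, "tz": -0.0001, "ax": 0, "ay": 0, "az": 0}, {"claw": 1, "tx": 0.0015, "ty": 0, "tz": -0.0001, "ax": 0, "ay": 0, "az": 0}, {"claw": 1, "tx": 0.0015, "ty": 0, "tz": -0.0001, "ax": 0, "ay": 0, "az": 0}, {"claw": 1, "tx": 0.0015, "ty": 0, "tz": -0.0001, "ax": 0, "ay": 0, "az": 0}, {"claw": 1, "tx": 0.0015, "ty": 0, "tz": -0.0001, "ax": 0, "ay": 0, "az": 0}, {"claw": 1, "tx": 0.0015, "ty": 0, "tz": -0.0001, "ax": 0, "ay": 0, "az": 0}, {"claw": 1, "tx": 0.001, "ty": 0, "tz": -0.0001, "ax": 0, "ay": 0, "az": 0}, {"claw": 1, "tx": 0.001, "ty": 0, "tz": -0.0001, "ax": 0, "ay": 0, "az": 0}, {"claw": 1, "tx": 0, "ty": 0, "tz": 0, "ax": 0, "ay": 0, "az": 0}])

```text
clock: 11.05
tcp_pos: [0.5224, -0.0436, 0.2387]
orientation: [-2.604, -1.757, -0.001]
contact_force: [-2.1, 1.3, 9.5]
grip_width: 0.0237
gripper_force: 119.0
```

Call:
arm_command(plan=[{"claw": 1, "tx": 0.0015, "ty": 0, "tz": -0.0001, "ax": 0, "ay": 0, "az": 0}, {"claw": 1, "tx": 0.0015, "ty": 0, "tz": -0.0001, "ax": 0, "ay": 0, "az": 0}, {"claw": 1, "tx": 0.0015, "ty": 0, "tz": -0.0001, "ax": 0, "ay": 0, "az": 0}, {"claw": 1, "tx": 0.0015, "ty": 0, "tz": -0.0001, "ax": 0, "ay": 0, "az": 0}, {"claw": 1, "tx": 0.0015, "ty": 0, "tz": -0.0001, "ax": 0, "ay": 0, "az": 0}, {"claw": 1, "tx": 0.0015, "ty": 0, "tz": -0.0001, "ax": 0, "ay": 0, "az": 0}, {"claw": 1, "tx": 0.0015, "ty": 0, "tz": -0.0001, "ax": 0, "ay": 0, "az": 0}, {"claw": 1, "tx": 0.0015, "ty": 0, "tz": -0.0001, "ax": 0, "ay": 0, "az": 0}, {"claw": 1, "tx": 0, "ty": 0, "tz": 0, "ax": 0, "ay": 0, "az": 0}, {"claw": 1, "tx": 0, "ty": 0, "tz": 0, "ax": 0, "ay": 0, "az": 0}])

```text
clock: 11.88
tcp_pos: [0.5268, -0.0326, 0.2395]
orientation: [-2.605, -1.756, -0.001]
contact_force: [-2.7, 0.6, 9.1]
grip_width: 0.023
gripper_force: 119.1
```

Call:
arm_command(plan=[{"claw": 1, "tx": 0.0015, "ty": 0, "tz": -0.0001, "ax": 0, "ay": 0, "az": 0}, {"claw": 1, "tx": 0.0015, "ty": 0, "tz": -0.0001, "ax": 0, "ay": 0, "az": 0}, {"claw": 1, "tx": 0.0015, "ty": 0, "tz": -0.0001, "ax": 0, "ay": 0, "az": 0}, {"claw": 1, "tx": 0.0015, "ty": 0, "tz": -0.0001, "ax": 0, "ay": 0, "az": 0}, {"claw": 1, "tx": 0.0015, "ty": 0, "tz": -0.0001, "ax": 0, "ay": 0, "az": 0}, {"claw": 1, "tx": 0.0015, "ty": 0, "tz": -0.0001, "ax": 0, "ay": 0, "az": 0}, {"claw": 1, "tx": 0.0015, "ty": 0, "tz": -0.0001, "ax": 0, "ay": 0, "az": 0}, {"claw": 1, "tx": 0.0015, "ty": 0, "tz": -0.0001, "ax": 0, "ay": 0, "az": 0}, {"claw": 1, "tx": 0, "ty": 0, "tz": 0, "ax": 0, "ay": 0, "az": 0}, {"claw": 1, "tx": 0, "ty": 0, "tz": 0, "ax": 0, "ay": 0, "az": 0}])

```text
clock: 12.72
tcp_pos: [0.5315, -0.0215, 0.2404]
orientation: [2.605, 1.756, 0.001]
contact_force: [-2.5, 0.2, 8.7]
grip_width: 0.0238
gripper_force: 119.0
```

```bash
python3 - <<'E'
from h import *
state(); snap("scene","s6"); cv2.imwrite("pics/c6.png",cv2.resize(cv2.imread("pics/s6.png")[160:260,200:320],None,fx=6,fy=6,interpolation=3))
E
```

```text
t12.72 p [ 0.5315 -0.0215  0.2404] yaw_y -22.01 zax [ 6.e-04  3.e-04 -1.e+00] F [-2.5   0.15  8.7 ] M [0.072 0.45  0.021] w 0.0238 g 119.0
```

View pics/c6.png

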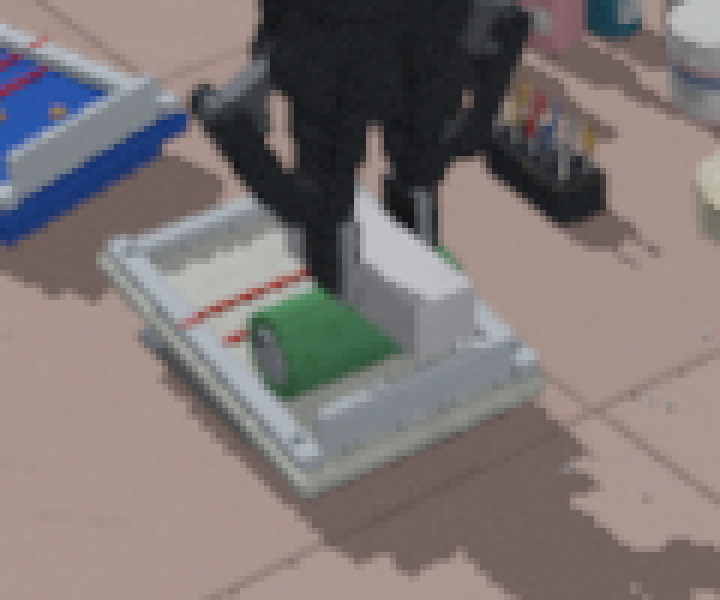

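The roller has rolled off the start stop and sits at about (320,340) under the pad. The force is about 8.7 N. Continuing with slightly more pressure.

Call:
arm_command(plan=[{"claw": 1, "tx": 0.0015, "ty": 0, "tz": 0, "ax": 0, "ay": 0, "az": 0}, {"claw": 1, "tx": 0.0015, "ty": 0, "tz": -0.0001, "ax": 0, "ay": 0, "az": 0}, {"claw": 1, "tx": 0.0015, "ty": 0, "tz": -0.0001, "ax": 0, "ay": 0, "az": 0}, {"claw": 1, "tx": 0.0015, "ty": 0, "tz": -0.0001, "ax": 0, "ay": 0, "az": 0}, {"claw": 1, "tx": 0.0015, "ty": 0, "tz": -0.0001, "ax": 0, "ay": 0, "az": 0}, {"claw": 1, "tx": 0.0015, "ty": 0, "tz": -0.0001, "ax": 0, "ay": 0, "az": 0}, {"claw": 1, "tx": 0.0015, "ty": 0, "tz": -0.0001, "ax": 0, "ay": 0, "az": 0}, {"claw": 1, "tx": 0.0015, "ty": 0, "tz": -0.0001, "ax": 0, "ay": 0, "az": 0}, {"claw": 1, "tx": 0.0015, "ty": 0, "tz": -0.0001, "ax": 0, "ay": 0, "az": 0}, {"claw": 1, "tx": 0, "ty": 0, "tz": 0, "ax": 0, "ay": 0, "az": 0}])

```text
clock: 13.6
tcp_pos: [0.5366, -0.0088, 0.2412]
orientation: [2.604, 1.757, 0.001]
contact_force: [-2.6, 0.0, 9.6]
grip_width: 0.024
gripper_force: 119.1
```

Call:
arm_command(plan=[{"claw": 1, "tx": 0.0015, "ty": 0, "tz": -0.0001, "ax": 0, "ay": 0, "az": 0}, {"claw": 1, "tx": 0.0015, "ty": 0, "tz": -0.0001, "ax": 0, "ay": 0, "az": 0}, {"claw": 1, "tx": 0.0015, "ty": 0, "tz": -0.0001, "ax": 0, "ay": 0, "az": 0}, {"claw": 1, "tx": 0.0015, "ty": 0, "tz": -0.0001, "ax": 0, "ay": 0, "az": 0}, {"claw": 1, "tx": 0.0015, "ty": 0, "tz": -0.0001, "ax": 0, "ay": 0, "az": 0}, {"claw": 1, "tx": 0.0015, "ty": 0, "tz": -0.0001, "ax": 0, "ay": 0, "az": 0}, {"claw": 1, "tx": 0.0015, "ty": 0, "tz": -0.0001, "ax": 0, "ay": 0, "az": 0}, {"claw": 1, "tx": 0.0015, "ty": 0, "tz": -0.0001, "ax": 0, "ay": 0, "az": 0}, {"claw": 1, "tx": 0.0015, "ty": 0, "tz": -0.0001, "ax": 0, "ay": 0, "az": 0}, {"claw": 1, "tx": 0, "ty": 0, "tz": 0, "ax": 0, "ay": 0, "az": 0}])

```text
clock: 14.43
tcp_pos: [0.5417, 0.0036, 0.2421]
orientation: [2.604, 1.757, 0.001]
contact_force: [-2.3, 0.3, 8.9]
grip_width: 0.0235
gripper_force: 119.1
```

Call:
arm_command(plan=[{"claw": 1, "tx": 0.0015, "ty": 0, "tz": 0, "ax": 0, "ay": 0, "az": 0}, {"claw": 1, "tx": 0.0015, "ty": 0, "tz": -0.0001, "ax": 0, "ay": 0, "az": 0}, {"claw": 1, "tx": 0.0015, "ty": 0, "tz": -0.0001, "ax": 0, "ay": 0, "az": 0}, {"claw": 1, "tx": 0.0015, "ty": 0, "tz": -0.0001, "ax": 0, "ay": 0, "az": 0}, {"claw": 1, "tx": 0.0015, "ty": 0, "tz": -0.0001, "ax": 0, "ay": 0, "az": 0}, {"claw": 1, "tx": 0.0015, "ty": 0, "tz": -0.0001, "ax": 0, "ay": 0, "az": 0}, {"claw": 1, "tx": 0.0015, "ty": 0, "tz": -0.0001, "ax": 0, "ay": 0, "az": 0}, {"claw": 1, "tx": 0.001, "ty": 0, "tz": -0.0001, "ax": 0, "ay": 0, "az": 0}, {"claw": 1, "tx": 0.0005, "ty": 0, "tz": -0.0001, "ax": 0, "ay": 0, "az": 0}, {"claw": 1, "tx": 0, "ty": 0, "tz": 0, "ax": 0, "ay": 0, "az": 0}])

```text
clock: 15.27
tcp_pos: [0.5462, 0.0148, 0.2429]
orientation: [2.604, 1.757, 0.001]
contact_force: [-1.9, 0.2, 8.7]
grip_width: 0.0238
gripper_force: 119.1
```

Call:
arm_command(plan=[{"claw": 1, "tx": 0.001, "ty": 0, "tz": 0, "ax": 0, "ay": 0, "az": 0}, {"claw": 1, "tx": 0.001, "ty": 0, "tz": 0, "ax": 0, "ay": 0, "az": 0}, {"claw": 1, "tx": 0.001, "ty": 0, "tz": -0.0001, "ax": 0, "ay": 0, "az": 0}, {"claw": 1, "tx": 0.001, "ty": 0, "tz": -0.0001, "ax": 0, "ay": 0, "az": 0}, {"claw": 1, "tx": 0.001, "ty": 0, "tz": -0.0001, "ax": 0, "ay": 0, "az": 0}, {"claw": 1, "tx": 0.001, "ty": 0, "tz": 0, "ax": 0, "ay": 0, "az": 0}, {"claw": 1, "tx": 0.001, "ty": 0, "tz": -0.0001, "ax": 0, "ay": 0, "az": 0}, {"claw": 1, "tx": 0.001, "ty": 0, "tz": -0.0001, "ax": 0, "ay": 0, "az": 0}, {"claw": 1, "tx": 0, "ty": 0, "tz": 0, "ax": 0, "ay": 0, "az": 0}, {"claw": 1, "tx": 0, "ty": 0, "tz": 0, "ax": 0, "ay": 0, "az": 0}])

```text
clock: 16.1
tcp_pos: [0.5491, 0.0222, 0.2433]
orientation: [2.605, 1.757, 0.001]
contact_force: [-0.8, 0.2, 8.8]
grip_width: 0.0237
gripper_force: 119.1
```

```bash
python3 - <<'E'
from h import *
state(); snap("scene","s7"); cv2.imwrite("pics/c7.png",cv2.resize(cv2.imread("pics/s7.png")[170:260,210:310],None,fx=6,fy=6,interpolation=3))
E
```

```text
t16.10 p [0.5491 0.0222 0.2433] yaw_y -22.00 zax [ 6.e-04  4.e-04 -1.e+00] F [-0.83  0.16  8.85] M [-0.044  0.469 -0.016] w 0.0237 g 119.1
```

View pics/c7.png

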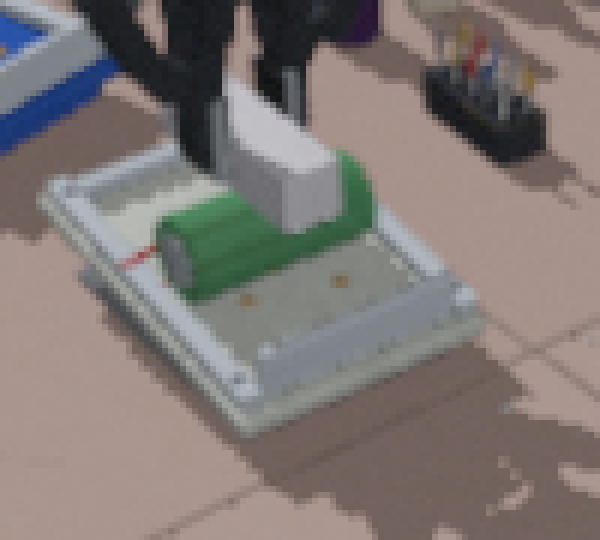

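The studs left behind the roller, at (247,300) and (340,282), look flush. The roller at (270,240) is about to reach the first rib. Continuing in small, force-checked steps.

Call:
arm_command(plan=[{"claw": 1, "tx": 0.0005, "ty": 0, "tz": 0, "ax": 0, "ay": 0, "az": 0}, {"claw": 1, "tx": 0.0005, "ty": 0, "tz": -0.0001, "ax": 0, "ay": 0, "az": 0}, {"claw": 1, "tx": 0.0005, "ty": 0, "tz": 0, "ax": 0, "ay": 0, "az": 0}, {"claw": 1, "tx": 0.0005, "ty": 0, "tz": -0.0001, "ax": 0, "ay": 0, "az": 0}, {"claw": 1, "tx": 0.0005, "ty": 0, "tz": 0, "ax": 0, "ay": 0, "az": 0}, {"claw": 1, "tx": 0.0005, "ty": 0, "tz": -0.0001, "ax": 0, "ay": 0, "az": 0}, {"claw": 1, "tx": 0.0005, "ty": 0, "tz": 0, "ax": 0, "ay": 0, "az": 0}, {"claw": 1, "tx": 0.0005, "ty": 0, "tz": -0.0001, "ax": 0, "ay": 0, "az": 0}, {"claw": 1, "tx": 0, "ty": 0, "tz": 0, "ax": 0, "ay": 0, "az": 0}, {"claw": 1, "tx": 0, "ty": 0, "tz": 0, "ax": 0, "ay": 0, "az": 0}])

```text
clock: 16.98
tcp_pos: [0.5503, 0.0248, 0.2438]
orientation: [2.605, 1.755, -0.001]
contact_force: [-3.9, -2.9, 11.3]
grip_width: 0.0236
gripper_force: 119.2
```

Call:
arm_command(plan=[{"claw": 1, "tx": 0.0003, "ty": 0, "tz": -0.0001, "ax": 0, "ay": 0, "az": 0}, {"claw": 1, "tx": 0.0004, "ty": 0, "tz": -0.0001, "ax": 0, "ay": 0, "az": 0}, {"claw": 1, "tx": 0.0004, "ty": 0, "tz": -0.0001, "ax": 0, "ay": 0, "az": 0}, {"claw": 1, "tx": 0.0004, "ty": 0, "tz": -0.0001, "ax": 0, "ay": 0, "az": 0}, {"claw": 1, "tx": 0.0004, "ty": 0, "tz": -0.0001, "ax": 0, "ay": 0, "az": 0}, {"claw": 1, "tx": 0.0004, "ty": 0, "tz": -0.0001, "ax": 0, "ay": 0, "az": 0}, {"claw": 1, "tx": 0.0004, "ty": 0, "tz": -0.0001, "ax": 0, "ay": 0, "az": 0}, {"claw": 1, "tx": 0.0003, "ty": 0, "tz": -0.0001, "ax": 0, "ay": 0, "az": 0}, {"claw": 1, "tx": 0, "ty": 0, "tz": 0, "ax": 0, "ay": 0, "az": 0}, {"claw": 1, "tx": 0, "ty": 0, "tz": 0, "ax": 0, "ay": 0, "az": 0}])

```text
clock: 17.82
tcp_pos: [0.5515, 0.0278, 0.2446]
orientation: [2.605, 1.755, -0.0]
contact_force: [-3.1, -1.9, 10.7]
grip_width: 0.0238
gripper_force: 119.2
```

Call:
arm_command(plan=[{"claw": 1, "tx": 0.0004, "ty": 0, "tz": -0.0001, "ax": 0, "ay": 0, "az": 0}, {"claw": 1, "tx": 0.0004, "ty": 0, "tz": -0.0001, "ax": 0, "ay": 0, "az": 0}, {"claw": 1, "tx": 0.0004, "ty": 0, "tz": -0.0001, "ax": 0, "ay": 0, "az": 0}, {"claw": 1, "tx": 0.0004, "ty": 0, "tz": -0.0001, "ax": 0, "ay": 0, "az": 0}, {"claw": 1, "tx": 0.0004, "ty": 0, "tz": -0.0001, "ax": 0, "ay": 0, "az": 0}, {"claw": 1, "tx": 0.0004, "ty": 0, "tz": -0.0001, "ax": 0, "ay": 0, "az": 0}, {"claw": 1, "tx": 0.0004, "ty": 0, "tz": -0.0001, "ax": 0, "ay": 0, "az": 0}, {"claw": 1, "tx": 0.0004, "ty": 0, "tz": -0.0001, "ax": 0, "ay": 0, "az": 0}, {"claw": 1, "tx": 0.0004, "ty": 0, "tz": 0, "ax": 0, "ay": 0, "az": 0}, {"claw": 1, "tx": 0, "ty": 0, "tz": 0, "ax": 0, "ay": 0, "az": 0}])

```text
clock: 18.65
tcp_pos: [0.5529, 0.0314, 0.2454]
orientation: [2.605, 1.756, -0.0]
contact_force: [-2.3, -1.2, 9.4]
grip_width: 0.0239
gripper_force: 119.2
```

Call:
arm_command(plan=[{"claw": 1, "tx": 0.0005, "ty": 0, "tz": -0.0001, "ax": 0, "ay": 0, "az": 0}, {"claw": 1, "tx": 0.0005, "ty": 0, "tz": -0.0001, "ax": 0, "ay": 0, "az": 0}, {"claw": 1, "tx": 0.0005, "ty": 0, "tz": -0.0001, "ax": 0, "ay": 0, "az": 0}, {"claw": 1, "tx": 0.0005, "ty": 0, "tz": 0, "ax": 0, "ay": 0, "az": 0}, {"claw": 1, "tx": 0.0005, "ty": 0, "tz": -0.0001, "ax": 0, "ay": 0, "az": 0}, {"claw": 1, "tx": 0.0005, "ty": 0, "tz": 0, "ax": 0, "ay": 0, "az": 0}, {"claw": 1, "tx": 0.0005, "ty": 0, "tz": -0.0001, "ax": 0, "ay": 0, "az": 0}, {"claw": 1, "tx": 0.0005, "ty": 0, "tz": 0, "ax": 0, "ay": 0, "az": 0}, {"claw": 1, "tx": 0, "ty": 0, "tz": 0, "ax": 0, "ay": 0, "az": 0}, {"claw": 1, "tx": 0, "ty": 0, "tz": 0, "ax": 0, "ay": 0, "az": 0}])

```text
clock: 19.48
tcp_pos: [0.5545, 0.0353, 0.246]
orientation: [2.605, 1.756, 0.001]
contact_force: [-3.0, -0.0, 10.8]
grip_width: 0.0239
gripper_force: 119.2
```

Call:
arm_command(plan=[{"claw": 1, "tx": 0.0005, "ty": 0, "tz": -0.0001, "ax": 0, "ay": 0, "az": 0}, {"claw": 1, "tx": 0.0005, "ty": 0, "tz": -0.0001, "ax": 0, "ay": 0, "az": 0}, {"claw": 1, "tx": 0.0005, "ty": 0, "tz": 0, "ax": 0, "ay": 0, "az": 0}, {"claw": 1, "tx": 0.0005, "ty": 0, "tz": -0.0001, "ax": 0, "ay": 0, "az": 0}, {"claw": 1, "tx": 0.0005, "ty": 0, "tz": 0, "ax": 0, "ay": 0, "az": 0}, {"claw": 1, "tx": 0.0005, "ty": 0, "tz": 0, "ax": 0, "ay": 0, "az": 0}, {"claw": 1, "tx": 0.0005, "ty": 0, "tz": 0, "ax": 0, "ay": 0, "az": 0}, {"claw": 1, "tx": 0.0005, "ty": 0, "tz": 0, "ax": 0, "ay": 0, "az": 0}, {"claw": 1, "tx": 0, "ty": 0, "tz": 0, "ax": 0, "ay": 0, "az": 0}, {"claw": 1, "tx": 0, "ty": 0, "tz": 0, "ax": 0, "ay": 0, "az": 0}])

```text
clock: 20.32
tcp_pos: [0.5561, 0.0393, 0.2464]
orientation: [-2.605, -1.756, -0.001]
contact_force: [-2.4, -0.2, 11.2]
grip_width: 0.0236
gripper_force: 119.2
```

Call:
arm_command(plan=[{"claw": 1, "tx": 0.0005, "ty": 0, "tz": 0, "ax": 0, "ay": 0, "az": 0}, {"claw": 1, "tx": 0.0005, "ty": 0, "tz": 0, "ax": 0, "ay": 0, "az": 0}, {"claw": 1, "tx": 0.0005, "ty": 0, "tz": 0, "ax": 0, "ay": 0, "az": 0}, {"claw": 1, "tx": 0.0005, "ty": 0, "tz": 0, "ax": 0, "ay": 0, "az": 0}, {"claw": 1, "tx": 0.0005, "ty": 0, "tz": 0, "ax": 0, "ay": 0, "az": 0}, {"claw": 1, "tx": 0.0005, "ty": 0, "tz": 0, "ax": 0, "ay": 0, "az": 0}, {"claw": 1, "tx": 0.0005, "ty": 0, "tz": 0, "ax": 0, "ay": 0, "az": 0}, {"claw": 1, "tx": 0.0005, "ty": 0, "tz": 0, "ax": 0, "ay": 0, "az": 0}, {"claw": 1, "tx": 0, "ty": 0, "tz": 0, "ax": 0, "ay": 0, "az": 0}, {"claw": 1, "tx": 0, "ty": 0, "tz": 0, "ax": 0, "ay": 0, "az": 0}])

```text
clock: 21.15
tcp_pos: [0.5577, 0.0433, 0.2465]
orientation: [-2.604, -1.757, -0.002]
contact_force: [-3.0, 1.6, 10.8]
grip_width: 0.0234
gripper_force: 119.3
```

Call:
arm_command(plan=[{"claw": 1, "tx": 0.0005, "ty": 0, "tz": 0, "ax": 0, "ay": 0, "az": 0}, {"claw": 1, "tx": 0.0005, "ty": 0, "tz": 0, "ax": 0, "ay": 0, "az": 0}, {"claw": 1, "tx": 0.0005, "ty": 0, "tz": 0, "ax": 0, "ay": 0, "az": 0}, {"claw": 1, "tx": 0.0005, "ty": 0, "tz": 0, "ax": 0, "ay": 0, "az": 0}, {"claw": 1, "tx": 0.0005, "ty": 0, "tz": 0, "ax": 0, "ay": 0, "az": 0}, {"claw": 1, "tx": 0.0005, "ty": 0, "tz": 0, "ax": 0, "ay": 0, "az": 0}, {"claw": 1, "tx": 0.0005, "ty": 0, "tz": 0.0001, "ax": 0, "ay": 0, "az": 0}, {"claw": 1, "tx": 0.0005, "ty": 0, "tz": 0, "ax": 0, "ay": 0, "az": 0}, {"claw": 1, "tx": 0.0005, "ty": 0, "tz": 0, "ax": 0, "ay": 0, "az": 0}, {"claw": 1, "tx": 0, "ty": 0, "tz": 0, "ax": 0, "ay": 0, "az": 0}])

```text
clock: 21.98
tcp_pos: [0.5595, 0.0478, 0.2464]
orientation: [-2.604, -1.757, -0.002]
contact_force: [-1.7, 1.0, 11.0]
grip_width: 0.0232
gripper_force: 119.3
```

Call:
arm_command(plan=[{"claw": 1, "tx": 0.0005, "ty": 0, "tz": 0, "ax": 0, "ay": 0, "az": 0}, {"claw": 1, "tx": 0.0005, "ty": 0, "tz": 0, "ax": 0, "ay": 0, "az": 0}, {"claw": 1, "tx": 0.0005, "ty": 0, "tz": 0, "ax": 0, "ay": 0, "az": 0}, {"claw": 1, "tx": 0.0005, "ty": 0, "tz": 0, "ax": 0, "ay": 0, "az": 0}, {"claw": 1, "tx": 0.0005, "ty": 0, "tz": 0.0001, "ax": 0, "ay": 0, "az": 0}, {"claw": 1, "tx": 0.0005, "ty": 0, "tz": 0, "ax": 0, "ay": 0, "az": 0}, {"claw": 1, "tx": 0.0005, "ty": 0, "tz": 0.0001, "ax": 0, "ay": 0, "az": 0}, {"claw": 1, "tx": 0.0005, "ty": 0, "tz": 0, "ax": 0, "ay": 0, "az": 0}, {"claw": 1, "tx": 0.0005, "ty": 0, "tz": 0, "ax": 0, "ay": 0, "az": 0}, {"claw": 1, "tx": 0, "ty": 0, "tz": 0, "ax": 0, "ay": 0, "az": 0}])

```text
clock: 22.82
tcp_pos: [0.5612, 0.0521, 0.246]
orientation: [-2.604, -1.757, -0.003]
contact_force: [-1.1, 1.7, 8.9]
grip_width: 0.0234
gripper_force: 119.1
```

Call:
arm_command(plan=[{"claw": 1, "tx": 0.0005, "ty": 0, "tz": 0.0001, "ax": 0, "ay": 0, "az": 0}, {"claw": 1, "tx": 0.0005, "ty": 0, "tz": 0, "ax": 0, "ay": 0, "az": 0}, {"claw": 1, "tx": 0.0005, "ty": 0, "tz": 0.0001, "ax": 0, "ay": 0, "az": 0}, {"claw": 1, "tx": 0.0005, "ty": 0, "tz": 0, "ax": 0, "ay": 0, "az": 0}, {"claw": 1, "tx": 0.0005, "ty": 0, "tz": 0.0001, "ax": 0, "ay": 0, "az": 0}, {"claw": 1, "tx": 0.0005, "ty": 0, "tz": 0, "ax": 0, "ay": 0, "az": 0}, {"claw": 1, "tx": 0.0005, "ty": 0, "tz": 0.0001, "ax": 0, "ay": 0, "az": 0}, {"claw": 1, "tx": 0.0005, "ty": 0, "tz": 0, "ax": 0, "ay": 0, "az": 0}, {"claw": 1, "tx": 0, "ty": 0, "tz": 0, "ax": 0, "ay": 0, "az": 0}, {"claw": 1, "tx": 0, "ty": 0, "tz": 0, "ax": 0, "ay": 0, "az": 0}])

```text
clock: 23.65
tcp_pos: [0.5625, 0.0553, 0.2455]
orientation: [2.604, 1.757, 0.001]
contact_force: [-2.1, 0.6, 7.8]
grip_width: 0.0232
gripper_force: 119.2
```

The force and height pattern shows the crest passed at about 102 mm of pad travel and the pad back on the slope line at 119 mm, so the roller is in the groove. Lifting gently.

Call:
arm_command(plan=[{"claw": 1, "tx": 0, "ty": 0, "tz": -0.0003, "ax": 0, "ay": 0, "az": 0}, {"claw": 1, "tx": 0, "ty": 0, "tz": -0.0004, "ax": 0, "ay": 0, "az": 0}, {"claw": 1, "tx": 0, "ty": 0, "tz": -0.0004, "ax": 0, "ay": 0, "az": 0}, {"claw": 1, "tx": 0, "ty": 0, "tz": -0.0005, "ax": 0, "ay": 0, "az": 0}, {"claw": 1, "tx": 0, "ty": 0, "tz": -0.002, "ax": 0, "ay": 0, "az": 0}, {"claw": 1, "tx": 0, "ty": 0, "tz": -0.006, "ax": 0, "ay": 0, "az": 0}, {"claw": 1, "tx": 0, "ty": 0, "tz": -0.012, "ax": 0, "ay": 0, "az": 0}, {"claw": 1, "tx": 0, "ty": 0, "tz": -0.014, "ax": 0, "ay": 0, "az": 0}, {"claw": 1, "tx": 0, "ty": 0, "tz": -0.012, "ax": 0, "ay": 0, "az": 0}, {"claw": 1, "tx": 0, "ty": 0, "tz": -0.008, "ax": 0, "ay": 0, "az": 0}])

```text
clock: 24.48
tcp_pos: [0.5626, 0.0551, 0.3026]
orientation: [2.604, 1.756, 0.003]
contact_force: [0.2, -0.3, -0.9]
grip_width: 0.0239
gripper_force: 118.1
```

```bash
python3 - <<'E'
from h import *
rows([((.52,-.215,.3),-22,12)])
for n in("scene","top"):
    snap(n,"e"+n); print(n,find("tip_of","roller_center",n),find("tip_of","groove",n))
E
```

```text
t24.48 p [0.5626 0.0551 0.3026] yaw_y -22.02 zax [ 2.1e-03  6.0e-04 -1.0e+00] F [ 0.18 -0.32 -0.85] M [-0.023 -0.009  0.034] w 0.0239 g 118.1
-0.0222 0.0051 0.0002 0.01 -0.01 -0.00
-0.0222 0.0051 0.0002 0.01 -0.01 -0.00
-0.0222 0.0051 0.0002 0.01 -0.01 -0.00
-0.0222 0.0051 0.0002 0.01 -0.01 -0.00
-0.0222 0.0051 0.0002 0.01 -0.01 -0.00
-0.0222 0.0051 0.0002 0.01 -0.01 -0.00
-0.0222 0.0051 0.0002 0.01 -0.01 -0.00
-0.0222 0.0051 0.0002 0.01 -0.01 -0.00
-0.0222 0.0051 0.0002 0.01 -0.01 -0.00
-0.0222 0.0051 0.0002 0.01 -0.01 -0.00
-0.0222 0.0051 0.0002 0.01 -0.01 -0.00
-0.0222 0.0051 0.0002 0.01 -0.01 -0.00
scene [(0.94, array([0.556 , 0.0303, 0.0485]))] [(0.79, array([0.6025, 0.2607, 0.0208])), (0.59, array([0.5492, 0.0283, 0.021 ]))]
top [(0.73, array([0.5498, 0.027 , 0.0489]))] [(0.93, array([0.6054, 0.2604, 0.0241])), (0.87, array([0.5519, 0.0304, 0.0262]))]
```

Roller is in the groove. Moving the block away.

Call:
arm_command(plan=[{"claw": 1, "tx": -0.012, "ty": 0.003, "tz": 0, "ax": 0, "ay": 0, "az": 0}, {"claw": 1, "tx": -0.024, "ty": 0.005, "tz": 0, "ax": 0, "ay": 0, "az": 0}, {"claw": 1, "tx": -0.032, "ty": 0.007, "tz": 0, "ax": 0, "ay": 0, "az": 0}, {"claw": 1, "tx": -0.034, "ty": 0.008, "tz": 0, "ax": 0, "ay": 0, "az": 0}, {"claw": 1, "tx": -0.036, "ty": 0.009, "tz": 0, "ax": 0, "ay": 0, "az": 0}, {"claw": 1, "tx": -0.036, "ty": 0.009, "tz": 0, "ax": 0, "ay": 0, "az": 0}, {"claw": 1, "tx": -0.034, "ty": 0.008, "tz": 0, "ax": 0, "ay": 0, "az": 0}, {"claw": 1, "tx": -0.03, "ty": 0.007, "tz": 0, "ax": 0, "ay": 0, "az": 0}, {"claw": 1, "tx": -0.02, "ty": 0.004, "tz": 0, "ax": 0, "ay": 0, "az": 0}, {"claw": 1, "tx": -0.008, "ty": 0.001, "tz": 0, "ax": 0, "ay": 0, "az": 0}])

```text
clock: 25.62
tcp_pos: [0.517, -0.219, 0.3005]
orientation: [2.609, 1.748, -0.003]
contact_force: [-0.6, -0.3, -0.5]
grip_width: 0.0236
gripper_force: 118.0
```

Call:
arm_command(plan=[{"claw": 1, "tx": 0, "ty": 0, "tz": 0.006, "ax": 0, "ay": 0, "az": 0}, {"claw": 1, "tx": 0, "ty": 0, "tz": 0.014, "ax": 0, "ay": 0, "az": 0}, {"claw": 1, "tx": 0, "ty": 0, "tz": 0.018, "ax": 0, "ay": 0, "az": 0}, {"claw": 1, "tx": 0, "ty": 0, "tz": 0.018, "ax": 0, "ay": 0, "az": 0}, {"claw": 1, "tx": 0, "ty": 0, "tz": 0.018, "ax": 0, "ay": 0, "az": 0}, {"claw": 1, "tx": 0, "ty": 0, "tz": 0.016, "ax": 0, "ay": 0, "az": 0}, {"claw": 1, "tx": 0, "ty": 0, "tz": 0.014, "ax": 0, "ay": 0, "az": 0}, {"claw": 1, "tx": 0, "ty": 0, "tz": 0.01, "ax": 0, "ay": 0, "az": 0}, {"claw": 1, "tx": 0, "ty": 0, "tz": 0.004, "ax": 0, "ay": 0, "az": 0}, {"claw": 1, "tx": 0, "ty": 0, "tz": 0, "ax": 0, "ay": 0, "az": 0}])

```text
clock: 26.45
tcp_pos: [0.5189, -0.2136, 0.1815]
orientation: [-2.603, -1.757, 0.001]
contact_force: [0.6, -0.0, -0.8]
grip_width: 0.024
gripper_force: 118.0
```

```bash
python3 - <<'E'
from h import *
state()
E
```

```text
t26.45 p [ 0.5189 -0.2136  0.1815] yaw_y -21.97 zax [-1.6e-03  7.0e-04 -1.0e+00] F [ 0.56 -0.04 -0.75] M [ 0.031 -0.032  0.035] w 0.0240 g 118.0
```

Call:
arm_command(plan=[{"claw": 1, "tx": 0, "ty": 0, "tz": 0, "ax": 0, "ay": 0, "az": 0}, {"claw": 1, "tx": 0, "ty": 0, "tz": 0.0005, "ax": 0, "ay": 0, "az": 0}, {"claw": 1, "tx": 0, "ty": 0, "tz": 0.0005, "ax": 0, "ay": 0, "az": 0}, {"claw": 1, "tx": 0, "ty": 0, "tz": 0.0005, "ax": 0, "ay": 0, "az": 0}, {"claw": 1, "tx": 0, "ty": 0, "tz": 0.0005, "ax": 0, "ay": 0, "az": 0}, {"claw": 1, "tx": 0, "ty": 0, "tz": 0.0005, "ax": 0, "ay": 0, "az": 0}, {"claw": 1, "tx": 0, "ty": 0, "tz": 0.0005, "ax": 0, "ay": 0, "az": 0}, {"claw": 1, "tx": 0, "ty": 0, "tz": 0, "ax": 0, "ay": 0, "az": 0}, {"claw": 1, "tx": 0, "ty": 0, "tz": 0, "ax": 0, "ay": 0, "az": 0}, {"claw": 1, "tx": 0, "ty": 0, "tz": 0, "ax": 0, "ay": 0, "az": 0}])

```text
clock: 27.28
tcp_pos: [0.5191, -0.2142, 0.1795]
orientation: [-2.604, -1.757, -0.0]
contact_force: [0.4, 0.5, -1.1]
grip_width: 0.0234
gripper_force: 118.0
```

Call:
arm_command(plan=[{"claw": 1, "tx": 0, "ty": 0, "tz": 0.0004, "ax": 0, "ay": 0, "az": 0}, {"claw": 1, "tx": 0, "ty": 0, "tz": 0.0004, "ax": 0, "ay": 0, "az": 0}, {"claw": 1, "tx": 0, "ty": 0, "tz": 0.0004, "ax": 0, "ay": 0, "az": 0}, {"claw": 1, "tx": 0, "ty": 0, "tz": 0.0003, "ax": 0, "ay": 0, "az": 0}, {"claw": 1, "tx": 0, "ty": 0, "tz": 0, "ax": 0, "ay": 0, "az": 0}, {"claw": 1, "tx": 0, "ty": 0, "tz": 0, "ax": 0, "ay": 0, "az": 0}, {"claw": 1, "tx": 0, "ty": 0, "tz": 0, "ax": 0, "ay": 0, "az": 0}, {"claw": 1, "tx": 0, "ty": 0, "tz": 0, "ax": 0, "ay": 0, "az": 0}, {"claw": 1, "tx": 0, "ty": 0, "tz": 0, "ax": 0, "ay": 0, "az": 0}, {"claw": 1, "tx": 0, "ty": 0, "tz": 0, "ax": 0, "ay": 0, "az": 0}])

```text
clock: 28.12
tcp_pos: [0.5191, -0.2143, 0.1783]
orientation: [-2.604, -1.756, -0.001]
contact_force: [-1.6, 1.0, 5.1]
grip_width: 0.0237
gripper_force: 118.7
```

Call:
arm_command(plan=[{"claw": 0, "tx": 0, "ty": 0, "tz": 0, "ax": 0, "ay": 0, "az": 0}, {"claw": 0, "tx": 0, "ty": 0, "tz": 0, "ax": 0, "ay": 0, "az": 0}, {"claw": 0, "tx": 0, "ty": 0, "tz": 0, "ax": 0, "ay": 0, "az": 0}, {"claw": 0, "tx": 0, "ty": 0, "tz": 0, "ax": 0, "ay": 0, "az": 0}, {"claw": 0, "tx": 0, "ty": 0, "tz": 0, "ax": 0, "ay": 0, "az": 0}, {"claw": 0, "tx": 0, "ty": 0, "tz": 0, "ax": 0, "ay": 0, "az": 0}, {"claw": 0, "tx": 0, "ty": 0, "tz": 0, "ax": 0, "ay": 0, "az": 0}, {"claw": 0, "tx": 0, "ty": 0, "tz": 0, "ax": 0, "ay": 0, "az": 0}, {"claw": 0, "tx": 0, "ty": 0, "tz": -0.002, "ax": 0, "ay": 0, "az": 0}, {"claw": 0, "tx": 0, "ty": 0, "tz": -0.004, "ax": 0, "ay": 0, "az": 0}])

```text
clock: 28.95
tcp_pos: [0.5189, -0.2142, 0.1839]
orientation: [-2.604, -1.756, 0.001]
contact_force: [0.1, -0.5, -0.9]
grip_width: 0.0854
gripper_force: 0.0
```

Call:
arm_command(plan=[{"claw": 0, "tx": 0, "ty": 0, "tz": -0.01, "ax": 0, "ay": 0, "az": 0}, {"claw": 0, "tx": 0, "ty": 0, "tz": -0.015, "ax": 0, "ay": 0, "az": 0}, {"claw": 0, "tx": 0, "ty": 0, "tz": -0.02, "ax": 0, "ay": 0, "az": 0}, {"claw": 0, "tx": 0, "ty": 0, "tz": -0.02, "ax": 0, "ay": 0, "az": 0}, {"claw": 0, "tx": 0, "ty": 0, "tz": -0.02, "ax": 0, "ay": 0, "az": 0}, {"claw": 0, "tx": 0, "ty": 0, "tz": -0.02, "ax": 0, "ay": 0, "az": 0}, {"claw": 0, "tx": 0, "ty": 0, "tz": -0.02, "ax": 0, "ay": 0, "az": 0}, {"claw": 0, "tx": 0, "ty": 0, "tz": -0.01, "ax": 0, "ay": 0, "az": 0}, {"claw": 0, "tx": 0, "ty": 0, "tz": -0.005, "ax": 0, "ay": 0, "az": 0}, {"claw": 0, "tx": 0, "ty": 0, "tz": 0, "ax": 0, "ay": 0, "az": 0}])

```text
clock: 29.78
tcp_pos: [0.5193, -0.2143, 0.325]
orientation: [2.603, 1.756, 0.002]
contact_force: [0.7, 0.4, -0.6]
grip_width: 0.0853
gripper_force: 0.0
```

```bash
python3 - <<'E'
from h import *
state()
for n in("scene","top"):
    snap(n,"f"+n)
    for t in("roller_center","groove","block_center","jig"): print(n,t,find("tip_of",t,n))
    # studs: any brass blobs and green extent on white jig
    im=cv2.imread(f"pics/f{n}.png"); h=cv2.cvtColor(im,cv2.COLOR_BGR2HSV); m=((h[...,0]>45)&(h[...,0]<85)&(h[...,1]>90)).astype(np.uint8)
    b=(205,190,300,260); k=np.zeros_like(m); k[b[1]:b[3],b[0]:b[2]]=m[b[1]:b[3],b[0]:b[2]]
    c=max(cv2.findContours(k,0,1)[0],key=cv2.contourArea); P=np.array([at_z(n,q,.055)[:2]*1000 for q in c[:,0].astype(float)],np.float32); print(n,"roller rect",cv2.minAreaRect(P))
E
```

```text
t29.78 p [ 0.5193 -0.2143  0.325 ] yaw_y -21.99 zax [ 0.0019 -0.     -1.    ] F [ 0.7   0.36 -0.6 ] M [-0.029  0.005  0.028] w 0.0853 g 0.0
scene roller_center [(0.93, array([0.5541, 0.0271, 0.0454]))]
scene groove [(0.89, array([0.6031, 0.2581, 0.023 ])), (0.85, array([0.5497, 0.0285, 0.0197]))]
scene block_center [(0.84, array([ 0.3998, -0.1523,  0.0106])), (0.72, array([ 0.5189, -0.2133,  0.0116]))]
scene jig [(0.72, array([0.6026, 0.23  , 0.0012])), (0.71, array([0.5393, 0.0051, 0.0008]))]
scene roller rect ((543.9535522460938, 22.24230194091797), (52.138545989990234, 96.9815444946289), 67.59625244140625)
top roller_center [(0.98, array([0.5496, 0.0267, 0.0497]))]
top groove [(0.87, array([0.6079, 0.2595, 0.0258])), (0.73, array([0.5512, 0.0311, 0.0283]))]
top block_center [(0.56, array([ 0.4005, -0.1486,  0.0134])), (0.48, array([ 0.5186, -0.2182,  0.0151]))]
top jig [(0.85, array([0.5446, 0.0051, 0.001 ])), (0.63, array([ 6.067e-01,  2.293e-01, -2.000e-04])), (0.47, array([0.7518, 0.1161, 0.0009]))]
top roller rect ((550.4638061523438, 26.46224021911621), (30.505403518676758, 75.6002197265625), 67.86798858642578)
```

```bash
python3 -c "
from bench import r
print(r.hand_in())"
```

```text
the job is handed in; nothing more can be done
None
```

I handed the job in at about 30 s: the roller rests in the groove and the white block lies flat, released and clear of the bar. Contact force readings stayed under about 12 N. Two studs looked flush in the last close picture; I had no clear view of the third, but the roller passed over it at about 9 N.

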